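Fit a fresh drum in the bench sander

ROBOT

A 7-joint arm with a two-finger parallel gripper is mounted at the origin on the work surface. World frame = base frame: x ahead of the robot, y to its left, z up, the work surface at z = 0. Lengths are in m, angles in degrees, forces in N, time in s.
With the tool pointing down it reaches from about 0.35 to 0.9 m from the base axis. Payload 19.9 kg.
Tool frame: the origin (TCP) lies on the centre line of the jaws, within the pads' length; the fingertips stand ahead of it and the grasp point (between the pads) lies 2 mm behind it (arm.finger_overhang is the z of the fingertips in the tool frame, in m); z points along the fingers, y is the direction in which the jaws open and shut (so a half turn about z gives the same grasp; the last joint's range is limited). The gripper opens to 94 mm and grips with 3 to 60 N. Pads are 16 mm wide; open, the fingers measure 119 mm over their backs; the gripper's body (75 mm by 177 mm) begins 78 mm behind the grasp point.
Start: joints at [63.799, 23.915, -0.59, 92.452, 0.269, 63.638, -3.037], TCP at [0.252, -0.572, 0.222] pointing down, gripper open.
Joint ranges: [-161.28, 161.28], [-22.2, 115.67], [-73.04, 71.86], [3.21, 147.25], [-68.34, 248.33], [10.77, 114.83], [-161.83, 161.83]. Speed limits (degrees/s): [108.29, 108.29, 136.94, 136.94, 172.46, 172.46, 172.46].

INTERFACE

Orientations are given as [roll, pitch, yaw] about the fixed x, y, z axes, in that order (R = Rz(yaw) Ry(pitch) Rx(roll)).
In Python, from cell import sense, vision, arm, finder gives the robot as it stands.
- The arm moves only by the tool move_arm, never from a script. Its argument "targets" is a list of rows, each an object of numbers: "x", "y", "z": the shift along the tool's x, y, z in units of 25 mm (1.0 is 25 mm); "yaw": the turn about the tool's z in units of 5 degrees (1.0 is 5 degrees); "grip": the closure, from -1 (fully open) to 1 (shut), so that 0 is half open. A call has exactly 10 rows; each row shifts and turns the commanded pose from where the row before left it, along the tool's axes as they then stand; what a row does not reach is not made up. A row lasts 1/8 s, in which the tool goes at most 62.5 mm and 10.7 degrees, less where a joint would pass 70% of its speed; a pose out of reach is approached as far as the arm can. A call is refused whole if a number of a shift passes 1 or a number of a turn 1, either way. A call with a gripper value outside its range is refused whole. The fingers move at their own pace and stop on an object; "grip_force" is the grip in N (left out, the last holds). Time passes only in rows, so rows that do not move let the fingers close, or fill a call up. It gives the time, the measured TCP pose, the force and the opening at its end, in the units of the state.
- sense(): the state, without advancing time (a new reading comes with each control period).
- vision.read_camera(name): name is "scene" or "top"; returns a dict with "frame" (480x640x3 uint8, blue, green, red), "camera_matrix" (3x3 intrinsics, pixels), "xyz" and "attitude" of the camera in the world. Camera axes: x right, y up, looking along -z (the intrinsics and any distortion apply to the point x, -y, -z); pixel columns grow to the right and rows downward; lengths in m; the calibration is good to about 2 mm. A picture is of the moment at which its call begins. There is no depth.
- arm.close_job(): hands the job in, once; it reports no verdict.
Trained networks look in a picture, given as the dict that the camera call returned (one of the last four; its "shot" number tells which), for a name from the list of things; names that differ only in an ending like _2 or _b are one class to them, and where a whole thing is asked for, a point or a joint stands for the part that bears it (a point fixed in the world has none). Each returns a list of dicts, best first, with "confidence" (0 to 1); they miss things now and then, are a little off and sometimes report something else, mostly with a low value. They report only what shows in the picture. A call takes as long as a camera call.
- finder.search_frame(label, picture): "bbox" ([left, top, width, height] in pixels, round what is visible of it).
- finder.mark_of(label, picture): "pixel" ([column, row] in pixels: a listed point, or the origin of a listed thing).
The state is a dict: "clock": time; "joint_positions": joint angles; "dq": joint speeds; "joint_torque": joint torques, N m; "tcp_pos": TCP position; "eef_rot": TCP orientation; "force": force on the tool from outside, world axes, zero at the start; "moment": the same for the moment, N m; "opening": opening from 0.0 (shut) to 1.0 (fully open).
Only numpy, scipy, OpenCV 4.12 (cv2) and the standard library are available. Lean on these libraries where they do the work, as an engineer would, in place of code of your own. Each camera call takes 0.05 s, during which the arm holds its last target. There are 200 camera calls.

TASK

Take the orange sanding drum out of the rack, lay it down squarely in the wooden V rest and let go of it there. Take it again round its middle and fit it in the green drum bay: push one of its steel stubs under the roof against the copper spring block, tip the other stub down into the open slot so that the drum lies fully home, then swing the red-tipped keeper all the way over that stub. Leave the grey drum standing in the rack.

Things in the scene. Friction and masses are not known exactly. Their poses are not given: they have to be found in the camera images.
- drum_center (a point): Centre of the orange sanding drum: a cylinder, diameter 40 mm, length 100 mm, with black end rings and at each end a steel stub, diameter 16 mm, 24 mm long (148 mm in all; 0.18 to 0.35 kg). z is its axis; both ends are alike. At the start it stands on end in one of the rack's holes, z up, its centre 78 mm above the table.
- worn_drum_center (a point): Centre of the worn grey drum, the same size, standing in the rack's other hole. It is to stay there.
- rack: Fixed plywood block, 100 x 220 x 28 mm (x, y, z), origin at the centre of its underside, with two through holes of 19 mm at y = -55 and y = +55 mm, 110 mm apart. The drums' bodies rest on its top. A drum lifted by 26 mm is free of it.
- rest: Fixed wooden V rest, foot 85 x 110 x 10 mm (x, y, z), origin at the centre of its underside. V forks, 10 mm thick, stand at y = -38 and +38 mm, open upwards, leaves at 45 degrees, about 66 mm wide and 52 mm high at the tips; between them 66 mm are free for fingers down to the foot. A drum lying in it has its axis along y, 50 mm above the table, its centre over the origin.
- bay: Fixed green drum bay, origin on the table under the drum's seat; base plate 12 mm thick, 100 mm in x, from y = -138 to 102 mm. A seated drum's axis lies along y, 55 mm above the table. The spring end is at -y, the open slot and the keeper at +y. Between the two brackets (y = -68 to 50 mm) it is open at both sides down to the base plate.
- bay_seat (a point): Where the drum's centre is when seated: 55 mm straight above the bay's origin, axes as the bay's. The body then lies from y = -50 to +50 mm, its +y end face held against the slotted bracket by the spring, one stub 6 mm into the window under the roof, the other through the slot and 16 mm past it.
- bay_window (a point): Middle of the inner face of the spring-end bracket (8 mm thick, bay's y = -68 to -76 mm), axes as the bay's, 61 mm up: a window 22 mm wide in x, from 47 to 75 mm high, under a roof whose top is at 83 mm. Behind it the spring block's housing, 60 mm wide, same roof, runs to y = -120 mm.
- bay_slot (a point): Middle of the floor of the open-topped slot (22 mm wide in x) in the other bracket (bay's y = 50 to 58 mm); floor 47 mm, sides 65 mm above the table, bracket 60 mm wide. The keeper's post, 16 x 14 mm, stands just outside it at bay's x = -38 to -22, y = 59 to 73 mm, 67 mm high.
- plunger_face (a point): Centre of the spring block's front face (copper, 20 mm wide, 28 mm high, looking to the bay's +y), 61 mm above the table. With the spring free it is at the bay's y = -68 mm.
- plunger (a joint): How far the spring block is pushed in (m), towards the bay's -y: 0 free, 0.006 with the drum seated, 0.024 at its stop. Spring force 2 N at 0, plus 0.5 N for each mm.
- keeper_pivot (a point): Pivot of the keeper, at x = -30, y = 66, height 72 mm in the bay's frame; the pivot's axis is the bay's y.
- keeper_tip (a point): End of the keeper, a round steel bar with a red end, 62 mm long from its pivot and 10 to 12 mm thick, swinging in the plane y = 66 mm of the bay.
- keeper (a joint): Keeper angle (rad): at 0 it stands open, leaning 0.35 rad from upright to the bay's -x; it grows as the keeper swings up and over to +x; at 1.92, its stop, it lies level across the slot, over the stub. It starts between 0 and 0.3, is stiff (0.06 N m) and stays where it is put.

How it is judged (in metres and radians):
On the way, in this order (a step that is already met when the one before it is completed fails the run):
1. the orange drum lies in the V rest, let go (horizontal distance between drum_center and rest below 0.022 m and z of drum_center in the frame of rest between 0.044 and 0.058 m and angle between the z axis of drum_center and the y axis of rest, either way round below 0.12 rad and contact force between the fingers and drum below 0.2 N), for 0.2 s.
2. one stub has pushed the spring block in and the drum lies home in the bay (distance between drum_center and bay_seat below 0.007 m and angle between the z axis of drum_center and the y axis of bay, either way round below 0.08 rad and value of joint plunger above 0.003 m), for 0.2 s.
3. the keeper is swung over the stub (value of joint keeper above 1.75 rad), for 0.2 s.
At the end, for the whole second after the job is handed in: The orange drum rests in the bay with its centre within 7 mm of the seat and its axis within 0.08 rad of the bay's, the spring block held 3 to 11 mm in by its stub, the keeper within 0.17 rad of its stop; the grey drum still stands upright in its hole of the rack (all of step 2 and value of joint plunger below 0.011 m and value of joint keeper above 1.75 rad and linear speed of drum below 0.02 m/s and horizontal distance between worn_drum_center and rack below 0.063 m and angle between worn_drum_center's own z axis and vertical below 0.1 rad); the robot touches nothing.
It fails at once if the grey drum is lifted, knocked over or shifted from its hole (distance of worn_drum_center from where it was at the start of the episode above 0.025 m).
It also fails if it takes over 72 s, if anything falls off the work surface, if the arm or the gripper's body presses on something with over 40 N, if the wrist force passes 120 N, or if a joint passes its speed limit or range.

## Working session

There is one attempt and no reset: what is moved stays moved. The work goes in short steps, Python scripts to look and compute and a tool call to move; the robot and the scene stay as the last step left them, time stands still between calls to the robot, and variables do not carry over. Pictures are saved under pics/ and viewed, about 8 in all and at most 12, crops included, and the job is handed in when it is done.

Besides the shell and the picture viewer there is one more tool, called after "Request:" as name(argument=value, ...) on one line, values as JSON. move_arm: Moves the arm, as the interface text tells. Its arguments: {"type":"object","properties":{"targets":{"type":"array"},"grip_force":{"type":"number"}},"required":["targets"]}

```bash
ls; mkdir -p pics; cat > h.py <<'E'
import numpy as np, cv2
from scipy.spatial.transform import Rotation as R
from cell import sense, vision, arm, finder
def cam(n): 
    p=vision.read_camera(n); return p
def rot(p):
    a=np.array(p["attitude"],float)
    return a if a.shape==(3,3) else R.from_euler('xyz',a,degrees=True).as_matrix()
def ray(p,px):
    K=np.array(p["camera_matrix"],float); d=p.get("distortion")
    q=cv2.undistortPoints(np.array([[px]],float),K,None if d is None else np.array(d,float))[0,0]
    v=rot(p)@np.array([q[0],-q[1],-1.]); return np.array(p["xyz"],float),v/np.linalg.norm(v)
def atz(p,px,z):
    o,v=ray(p,px); return o+v*(z-o[2])/v[2]
def tri(rs):
    A=sum(np.eye(3)-np.outer(v,v) for o,v in rs); b=sum((np.eye(3)-np.outer(v,v))@o for o,v in rs)
    x=np.linalg.solve(A,b); return x,max(np.linalg.norm((np.eye(3)-np.outer(v,v))@(x-o)) for o,v in rs)
def proj(p,X):
    c=rot(p).T@(np.array(X)-np.array(p["xyz"])); K=np.array(p["camera_matrix"]); return K[:2,:2]@np.array([c[0],-c[1]])/-c[2]+K[:2,2]
E
python3 - <<'E'
from h import *
print(sense(), arm.finger_overhang)
S=cam("scene");T=cam("top")
for p,n in((S,"scene"),(T,"top")):
    print({k:v for k,v in p.items() if k!="frame"})
    cv2.imwrite(f"pics/{n}0.png",p["frame"])
Z=dict(drum_center=.078,worn_drum_center=.078,rack=0,rest=0,bay=0,bay_seat=.055,bay_window=.061,bay_slot=.047,plunger_face=.061,keeper_pivot=.072,keeper_tip=.12)
for k,z in Z.items():
    a=finder.mark_of(k,S);b=finder.mark_of(k,T)
    for n,p,m in(("S",S,a),("T",T,b)):
        for q in m[:2]: print(k,n,np.round(q["pixel"],1),round(q["confidence"],2),np.round(atz(p,q["pixel"],z),4))
    if a and b: 
        x,e=tri([ray(S,a[0]["pixel"]),ray(T,b[0]["pixel"])]); print("   tri",np.round(x,4),round(e,4))
E
```

```text
pics
{'clock': 0.0, 'joint_positions': array([63.80117127, 23.94968806, -0.59078063, 92.48495685,  0.26953169,
       63.63816509, -3.03738525]), 'dq': array([-0.04954504,  0.087607  , -0.03965199,  0.03733997, -0.04676222,
       -0.08080502,  0.0452942 ]), 'joint_torque': array([ 3.65627375e-04, -8.51252317e+01,  6.38586804e-01, -4.25990760e+01,
       -4.87404806e-02,  1.86124857e-02,  1.49862699e-04]), 'tcp_pos': array([ 0.25227495, -0.57143432,  0.22181144]), 'eef_rot': array([-1.79928751e+02,  5.32111557e-03,  2.38213489e+01]), 'force': array([-0.23908067,  0.15918111, -0.57380556]), 'moment': array([0.0320785 , 0.00299666, 0.00084601]), 'opening': 0.9997321385277363} 0.017
{'camera_matrix': array([[594.01052392,   0.        , 321.81640184],
       [  0.        , 594.01052392, 242.60484372],
       [  0.        ,   0.        ,   1.        ]]), 'xyz': array([ 0.96314732, -0.24603772,  1.01205629]), 'attitude': array([30.19575311, -0.13975303, 64.60515628]), 'shot': 1}
{'camera_matrix': array([[534.99869463,   0.        , 316.76956046],
       [  0.        , 534.99869463, 240.455
[... 1430 characters left out ...]
.549  -0.2192  0.047 ]
bay_slot S [476.2 212.6] 0.38 [0.524  0.2963 0.047 ]
bay_slot T [423.7 212.1] 0.71 [ 0.5533 -0.2123  0.047 ]
   tri [ 0.5517 -0.2157  0.0493] 0.004
plunger_face S [509.9 183.6] 0.7 [0.5011 0.3856 0.061 ]
plunger_face S [210.7 348.1] 0.54 [ 0.5695 -0.263   0.061 ]
plunger_face T [479.9 192.3] 0.43 [ 0.5914 -0.3336  0.061 ]
   tri [ 0.6413 -0.0765  0.6308] 0.16
keeper_pivot S [227.9 309.4] 0.97 [ 0.5209 -0.2121  0.072 ]
keeper_pivot T [422.9 221.9] 0.75 [ 0.5294 -0.2051  0.072 ]
   tri [ 0.5269 -0.2081  0.0804] 0.0048
keeper_tip S [220.6 284.3] 0.61 [ 0.4956 -0.2086  0.12  ]
keeper_tip T [430.8 227.8] 0.44 [ 0.5122 -0.212   0.12  ]
   tri [ 0.5096 -0.2083  0.1454] 0.0015
```

View pics/scene0.png

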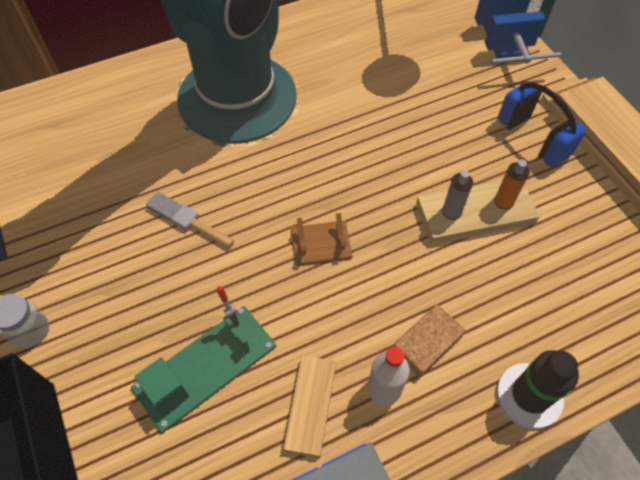

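View pics/top0.png

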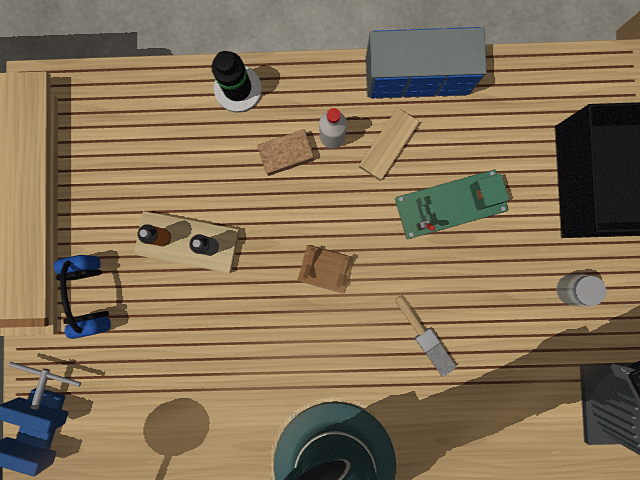

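The scene picture shows the rack (475,210) with the orange drum at right (511,185) and the grey at (457,195). The V rest is at (321,241), and the green bay at (205,368) has its keeper near (225,300). The top picture agrees. I'll zoom in for the yaws.

```bash
python3 - <<'E'
from h import *
S=cv2.imread("pics/scene0.png");T=cv2.imread("pics/top0.png")
def c(im,x,y,w,h): return cv2.resize(im[y:y+h,x:x+w],(400,300),interpolation=cv2.INTER_CUBIC)
a=np.vstack([np.hstack([c(S,270,190,100,75),c(T,277,232,100,75)]),np.hstack([c(S,125,280,160,120),c(T,380,150,160,120)])])
cv2.imwrite("pics/crop1.png",a)
T=cam("top");S=cam("scene")
for n,p in(("S",S),("T",T)):
    hsv=cv2.cvtColor(p["frame"],cv2.COLOR_BGR2HSV)
    m=cv2.inRange(hsv,(55,70,20),(90,255,255)); 
    k,l,st,ce=cv2.connectedComponentsWithStats(m)
    i=1+np.argmax(st[1:,4]*( (abs(ce[1:,0]-(205 if n=="S" else 452))<40)))
    cnt=max(cv2.findContours((l==i).astype(np.uint8),0,2)[0],key=len)
    h=cv2.convexHull(cnt); q=cv2.approxPolyDP(h,3,True)[:,0]
    print(n,st[i],[(tuple(map(int,x)),tuple(np.round(atz(p,x,.012)[:2],3))) for x in q])
for l in("drum_center","worn_drum_center","rest"):
    for p in(S,T): print(l,[(np.round(b["bbox"],1),round(b["confidence"],2)) for b in finder.search_frame(l,p)[:2]])
E
```

```text
S [ 132  308  143  124 6553] [((244, 308), (np.float64(0.503), np.float64(-0.182))), ((274, 345), (np.float64(0.592), np.float64(-0.161))), ((160, 431), (np.float64(0.648), np.float64(-0.388))), ((132, 388), (np.float64(0.559), np.float64(-0.41))), ((136, 376), (np.float64(0.542), np.float64(-0.397)))]
T [ 396  170  113   69 4173] [((501, 175), (np.float64(0.637), np.float64(-0.398))), ((507, 210), (np.float64(0.556), np.float64(-0.407))), ((407, 238), (np.float64(0.499), np.float64(-0.179))), ((397, 197), (np.float64(0.594), np.float64(-0.16))), ((492, 170), (np.float64(0.649), np.float64(-0.378)))]
drum_center []
drum_center [(array([136.8, 221.4,  37.6,  24.9]), 0.69)]
worn_drum_center [(array([442.5, 164.8,  30.4,  55.7]), 0.82), (array([215.8, 282.9,  18.1,  33.5]), 0.75)]
worn_drum_center [(array([188.5, 233.9,  30.9,  22. ]), 0.92)]
rest [(array([290.1, 211.8,  62.6,  55.5]), 0.82)]
rest [(array([300. , 245.4,  50.4,  44.9]), 0.72), (array([397.1, 168.3, 111.5,  69.5]), 0.45)]
```

View pics/crop1.png

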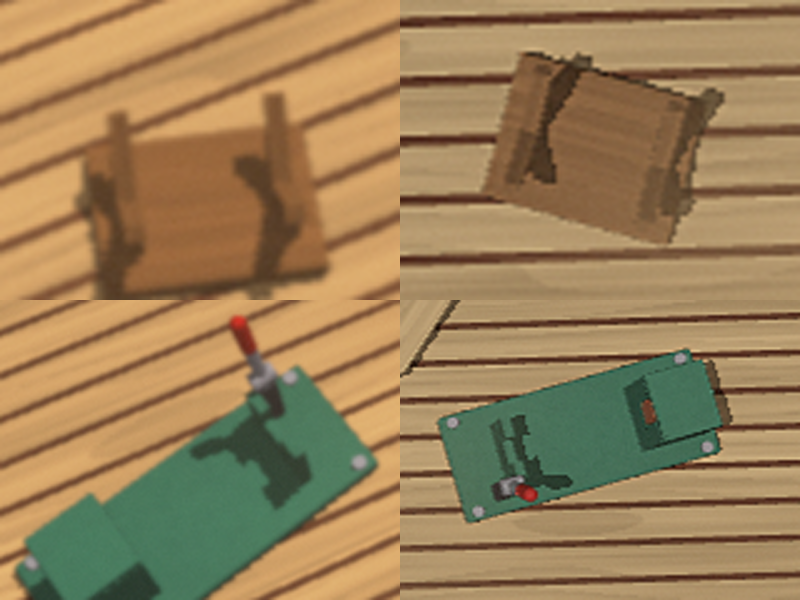

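```bash
cat > m.py <<'E'
from h import *
from scipy.optimize import least_squares
def P(pose,l): 
    c,s=np.cos(pose[2]),np.sin(pose[2]); return np.array([pose[0]+c*l[0]-s*l[1],pose[1]+s*l[0]+c*l[1],l[2]])
E
python3 - <<'E'
from m import *
T=cam("top");S=cam("scene")
rc=[((308.2,245),(.0425,.055,.01)),((297.5,280),(-.0425,.055,.01)),((344.5,292.5),(-.0425,-.055,.01)),((353,256),(.0425,-.055,.01))]
f=least_squares(lambda q:np.ravel([proj(T,P(q,l))-p for p,l in rc]),[.43,.005,-.2]); rest=f.x; print("rest",rest,np.degrees(rest[2]),f.fun.round(1))
b=[(-.05,.102),(.05,.102),(.05,-.138),(-.05,-.138)]
bc={'S':(S,[(244,308),(274,345),(160,431),None]),'T':(T,[(407,238),(397,197),None,(507,210)])}
bp=[]
for p,L in bc.values():
    for px,l in zip(L,b):
        if px: bp.append((p,np.array(px)+.0,(l[0],l[1],.012)))
for k,l in dict(bay=(0,0,0),bay_seat=(0,0,.055),bay_slot=(0,.054,.047),keeper_pivot=(-.03,.066,.072)).items():
    for p in(S,T):
        m=finder.mark_of(k,p)
        if m and m[0]["confidence"]>.6: bp.append((p,np.array(m[0]["pixel"]),l))
f=least_squares(lambda q:np.ravel([proj(p,P(q,l))-x for p,x,l in bp]),[.571,-.266,.24],loss="soft_l1"); bay=f.x; print("bay",bay,np.degrees(bay[2]),f.fun.round(1))
rack=np.array([.502,.3205,np.radians(-14)])
def line(im,p,pts,c): 
    cv2.polylines(im,[np.int32([proj(p,x)*128 for x in pts])],True,c,1,cv2.LINE_AA,7)
def crop(p,x,y,w,h,draw):
    im=cv2.resize(p["frame"][y:y+h,x:x+w],(400,300),interpolation=cv2.INTER_CUBIC);k=400/w
    for pts,c in draw: cv2.polylines(im,[np.int32([((proj(p,q)-[x,y]+.5)*k)*16 for q in pts])],True,c,1,cv2.LINE_AA,4)
    return im
D=[]
t=np.linspace(0,2*np.pi,24)
for s,c in((.055,(255,0,0)),(-.055,(255,255,0))):
    for z,r in((.152,.008),(.128,.02),(.028,.02)): D.append(([P(rack,(r*np.cos(a),s+r*np.sin(a),z)) for a in t],c))
D.append(([P(rack,(x,y,.028)) for x,y in((.05,.11),(.05,-.11),(-.05,-.11),(-.05,.11))],(0,0,255)))
Rr=[([P(rest,(x,y,.01)) for x,y in((.0425,.055),(.0425,-.055),(-.0425,-.055),(-.0425,.055))],(0,0,255))]+[([P(rest,(x,y,z)) for x,z in((-.033,.052),(0,.022),(.033,.052))],(255,0,0)) for y in(-.038,.038)]
cv2.imwrite("pics/ov1.png",np.vstack([np.hstack([crop(S,400,140,160,120,D),crop(T,120,190,160,120,D)]),np.hstack([crop(S,270,190,100,75,Rr),crop(T,277,232,100,75,Rr)])]))
E
```

```text
rest [ 0.43612248  0.0070451  -0.28383047] -16.262288120794935 [-1.1 -0.9  0.   0.4  0.1  0.2  1.   0.3]
bay [ 0.57069347 -0.26673856  0.23901503] 13.694552549234334 [ 0.5 -2.8  3.3  0.5  0.2  2.2  0.3  0.6 -1.8 -0.6  2.5  0.6 -1.5  2.2
 -1.8  1.3 -0.6  0.6  3.9  1.9  3.1 -1.3  0.4  0.5  1.6  0.6  1.2  0.3]
```

View pics/ov1.png

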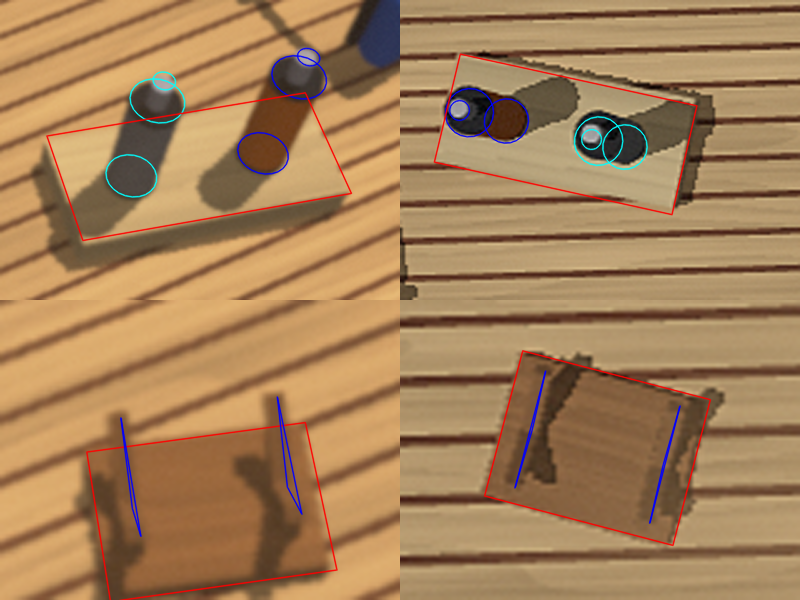

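The overlays fit in both cameras to within 1–2 px. Yaws: rack −14°, rest about −16°, bay 13.7°. Next I'll plan the travel.

```bash
cat > plan.py <<'E'
from h import *
import sys,json
def plan(x,y,z,yaw,n=None,step=.0245):
    s=sense(); p=s["tcp_pos"]; w=s["eef_rot"][2]; d=np.array([x,y,z])-p; dy=(yaw-w+180)%360-180
    N=n or int(np.ceil(max(np.linalg.norm(d)/step,abs(dy)/5,1))); ny=int(np.ceil(abs(dy)/5)) if abs(dy)>.2 else 0
    print("t",round(s["clock"],2),"at",p.round(4),"yaw",round(w,2),"F",s["force"].round(1),"op",round(s["opening"],3),"rows",N)
    rows=[];a=w
    for i in range(N):
        # shift along tool axes as they stand before the turn
        c=R.from_euler('xyz',[180,0,a],degrees=True).as_matrix().T@(d/N)/.025
        r={k:round(float(v),2) for k,v in zip("xyz",c)}
        if i<ny: r["yaw"]=round(float(-dy/ny/5),3); a+=dy/ny
        rows.append(r)
    for i in range(0,N,10): print(json.dumps(rows[i:i+10]))
if __name__=="__main__": plan(*map(float,sys.argv[1:5]),*(int(v) for v in sys.argv[5:6]))
E
python3 plan.py .514 .373 .23 76 40
```

```text
t 2.1 at [ 0.2525 -0.5717  0.2224] yaw 23.83 F [ 0.4 -0.1  0.4] op 1.001 rows 40
[{"x": 0.62, "y": -0.76, "z": -0.01, "yaw": -0.949}, {"x": 0.68, "y": -0.7, "z": -0.01, "yaw": -0.949}, {"x": 0.74, "y": -0.65, "z": -0.01, "yaw": -0.949}, {"x": 0.79, "y": -0.58, "z": -0.01, "yaw": -0.949}, {"x": 0.83, "y": -0.52, "z": -0.01, "yaw": -0.949}, {"x": 0.87, "y": -0.44, "z": -0.01, "yaw": -0.949}, {"x": 0.91, "y": -0.37, "z": -0.01, "yaw": -0.949}, {"x": 0.93, "y": -0.29, "z": -0.01, "yaw": -0.949}, {"x": 0.96, "y": -0.22, "z": -0.01, "yaw": -0.949}, {"x": 0.97, "y": -0.14, "z": -0.01, "yaw": -0.949}]
[{"x": 0.98, "y": -0.06, "z": -0.01, "yaw": -0.949}, {"x": 0.98, "y": 0.03, "z": -0.01}, {"x": 0.98, "y": 0.03, "z": -0.01}, {"x": 0.98, "y": 0.03, "z": -0.01}, {"x": 0.98, "y": 0.03, "z": -0.01}, {"x": 0.98, "y": 0.03, "z": -0.01}, {"x": 0.98, "y": 0.03, "z": -0.01}, {"x": 0.98, "y": 0.03, "z": -0.01}, {"x": 0.98, "y": 0.03, "z": -0.01}, {"x": 0.98, "y": 0.03, "z": -0.01}]
[{"x": 0.98, "y": 0.03, "z": -0.01}, {"x": 0.98, "y": 0.03, "z": -0.01}, {"x": 0.98, "y": 0.03, "z": -0.01}, {"x": 0.98, "y": 0.03, "z": -0.01}, {"x": 0.98, "y": 0.03, "z": -0.01}, {"x": 0.98, "y": 0.03, "z": -0.01}, {"x": 0.98, "y": 0.03, "z": -0.01}, {"x": 0.98, "y": 0.03, "z": -0.01}, {"x": 0.98, "y": 0.03, "z": -0.01}, {"x": 0.98, "y": 0.03, "z": -0.01}]
[{"x": 0.98, "y": 0.03, "z": -0.01}, {"x": 0.98, "y": 0.03, "z": -0.01}, {"x": 0.98, "y": 0.03, "z": -0.01}, {"x": 0.98, "y": 0.03, "z": -0.01}, {"x": 0.98, "y": 0.03, "z": -0.01}, {"x": 0.98, "y": 0.03, "z": -0.01}, {"x": 0.98, "y": 0.03, "z": -0.01}, {"x": 0.98, "y": 0.03, "z": -0.01}, {"x": 0.98, "y": 0.03, "z": -0.01}, {"x": 0.98, "y": 0.03, "z": -0.01}]
```

Request:
move_arm(targets=[{"x": 0.62, "y": -0.76, "yaw": -0.95, "grip": -1}, {"x": 0.68, "y": -0.7, "yaw": -0.95, "grip": -1}, {"x": 0.74, "y": -0.65, "yaw": -0.95, "grip": -1}, {"x": 0.79, "y": -0.58, "yaw": -0.95, "grip": -1}, {"x": 0.83, "y": -0.52, "yaw": -0.95, "grip": -1}, {"x": 0.87, "y": -0.44, "yaw": -0.95, "grip": -1}, {"x": 0.91, "y": -0.37, "yaw": -0.95, "grip": -1}, {"x": 0.93, "y": -0.29, "yaw": -0.95, "grip": -1}, {"x": 0.96, "y": -0.22, "yaw": -0.95, "grip": -1}, {"x": 0.97, "y": -0.14, "yaw": -0.95, "grip": -1}])

```text
schema error: expected keys x, y, z, yaw, grip
```

Request:
move_arm(targets=[{"x": 0.62, "y": -0.76, "z": 0, "yaw": -0.95, "grip": -1}, {"x": 0.68, "y": -0.7, "z": 0, "yaw": -0.95, "grip": -1}, {"x": 0.74, "y": -0.65, "z": 0, "yaw": -0.95, "grip": -1}, {"x": 0.79, "y": -0.58, "z": 0, "yaw": -0.95, "grip": -1}, {"x": 0.83, "y": -0.52, "z": 0, "yaw": -0.95, "grip": -1}, {"x": 0.87, "y": -0.44, "z": 0, "yaw": -0.95, "grip": -1}, {"x": 0.91, "y": -0.37, "z": 0, "yaw": -0.95, "grip": -1}, {"x": 0.93, "y": -0.29, "z": 0, "yaw": -0.95, "grip": -1}, {"x": 0.96, "y": -0.22, "z": 0, "yaw": -0.95, "grip": -1}, {"x": 0.97, "y": -0.14, "z": 0, "yaw": -0.95, "grip": -1}])

```text
clock: 3.35
tcp_pos: [0.3178, -0.3349, 0.2226]
eef_rot: [180.0, 0.0, 71.5]
force: [-0.1, -0.4, 0.0]
opening: 0.998
```

Request:
move_arm(targets=[{"x": 0.98, "y": -0.06, "z": 0, "yaw": -0.95, "grip": -1}, {"x": 0.98, "y": 0.03, "z": 0, "yaw": 0, "grip": -1}, {"x": 0.98, "y": 0.03, "z": 0, "yaw": 0, "grip": -1}, {"x": 0.98, "y": 0.03, "z": 0, "yaw": 0, "grip": -1}, {"x": 0.98, "y": 0.03, "z": 0, "yaw": 0, "grip": -1}, {"x": 0.98, "y": 0.03, "z": 0, "yaw": 0, "grip": -1}, {"x": 0.98, "y": 0.03, "z": 0, "yaw": 0, "grip": -1}, {"x": 0.98, "y": 0.03, "z": 0, "yaw": 0, "grip": -1}, {"x": 0.98, "y": 0.03, "z": 0, "yaw": 0, "grip": -1}, {"x": 0.98, "y": 0.03, "z": 0, "yaw": 0, "grip": -1}])

```text
clock: 4.6
tcp_pos: [0.3838, -0.0984, 0.2225]
eef_rot: [180.0, 0.0, 76.1]
force: [-0.1, -0.6, 0.2]
opening: 0.999
```

```bash
python3 plan.py .514 .373 .23 76|cut -c1-420
```

```text
t 4.6 at [ 0.3838 -0.0984  0.2225] yaw 76.15 F [-0.1 -0.6  0.2] op 0.999 rows 20
[{"x": 0.98, "y": 0.03, "z": -0.01}, {"x": 0.98, "y": 0.03, "z": -0.01}, {"x": 0.98, "y": 0.03, "z": -0.01}, {"x": 0.98, "y": 0.03, "z": -0.01}, {"x": 0.98, "y": 0.03, "z": -0.01}, {"x": 0.98, "y": 0.03, "z": -0.01}, {"x": 0.98, "y": 0.03, "z": -0.01}, {"x": 0.98, "y": 0.03, "z": -0.01}, {"x": 0.98, "y": 0.03, "z": -0.01}, {"x": 0.98, "y": 0.03, "z": -0.01}]
[{"x": 0.98, "y": 0.03, "z": -0.01}, {"x": 0.98, "y": 0.03, "z": -0.01}, {"x": 0.98, "y": 0.03, "z": -0.01}, {"x": 0.98, "y": 0.03, "z": -0.01}, {"x": 0.98, "y": 0.03, "z": -0.01}, {"x": 0.98, "y": 0.03, "z": -0.01}, {"x": 0.98, "y": 0.03, "z": -0.01}, {"x": 0.98, "y": 0.03, "z": -0.01}, {"x": 0.98, "y": 0.03, "z": -0.01}, {"x": 0.98, "y": 0.03, "z": -0.01}]
```

Request:
move_arm(targets=[{"x": 0.98, "y": 0.03, "z": 0, "yaw": 0, "grip": -1}, {"x": 0.98, "y": 0.03, "z": 0, "yaw": 0, "grip": -1}, {"x": 0.98, "y": 0.03, "z": 0, "yaw": 0, "grip": -1}, {"x": 0.98, "y": 0.03, "z": 0, "yaw": 0, "grip": -1}, {"x": 0.98, "y": 0.03, "z": 0, "yaw": 0, "grip": -1}, {"x": 0.98, "y": 0.03, "z": 0, "yaw": 0, "grip": -1}, {"x": 0.98, "y": 0.03, "z": 0, "yaw": 0, "grip": -1}, {"x": 0.98, "y": 0.03, "z": 0, "yaw": 0, "grip": -1}, {"x": 0.98, "y": 0.03, "z": 0, "yaw": 0, "grip": -1}, {"x": 0.98, "y": 0.03, "z": 0, "yaw": 0, "grip": -1}])

```text
clock: 5.85
tcp_pos: [0.4499, 0.1375, 0.2225]
eef_rot: [180.0, 0.0, 76.1]
force: [0.1, -1.1, 0.3]
opening: 1.003
```

Request:
move_arm(targets=[{"x": 0.98, "y": 0.03, "z": 0, "yaw": 0, "grip": -1}, {"x": 0.98, "y": 0.03, "z": 0, "yaw": 0, "grip": -1}, {"x": 0.98, "y": 0.03, "z": 0, "yaw": 0, "grip": -1}, {"x": 0.98, "y": 0.03, "z": 0, "yaw": 0, "grip": -1}, {"x": 0.98, "y": 0.03, "z": 0, "yaw": 0, "grip": -1}, {"x": 0.98, "y": 0.03, "z": 0, "yaw": 0, "grip": -1}, {"x": 0.98, "y": 0.03, "z": 0, "yaw": 0, "grip": -1}, {"x": 0.98, "y": 0.03, "z": 0, "yaw": 0, "grip": -1}, {"x": 0.98, "y": 0.03, "z": 0, "yaw": 0, "grip": -1}, {"x": 0.98, "y": 0.03, "z": 0, "yaw": 0, "grip": -1}])

```text
clock: 7.1
tcp_pos: [0.516, 0.3735, 0.2225]
eef_rot: [-180.0, 0.0, 76.1]
force: [-0.1, 0.3, -0.8]
opening: 1.001
```

```bash
python3 plan.py .514 .373 .087 76|cut -c1-420; python3 - <<'E'
from h import *
p=cam("top"); s=sense(); print(s["clock"],s["tcp_pos"],proj(p,[.514,.373,.152]))
cv2.imwrite("pics/g1.png",cv2.resize(p["frame"][180:300,90:250],(640,480),interpolation=cv2.INTER_CUBIC))
E
```

```text
t 7.1 at [0.516  0.3735 0.2225] yaw 76.14 F [-0.1  0.3 -0.8] op 1.001 rows 6
[{"x": -0.01, "y": -0.01, "z": 0.9}, {"x": -0.01, "y": -0.01, "z": 0.9}, {"x": -0.01, "y": -0.01, "z": 0.9}, {"x": -0.01, "y": -0.01, "z": 0.9}, {"x": -0.01, "y": -0.01, "z": 0.9}, {"x": -0.01, "y": -0.01, "z": 0.9}]
7.15 [0.5157488  0.37614836 0.22231042] [143.56204695 234.13828544]
```

View pics/g1.png

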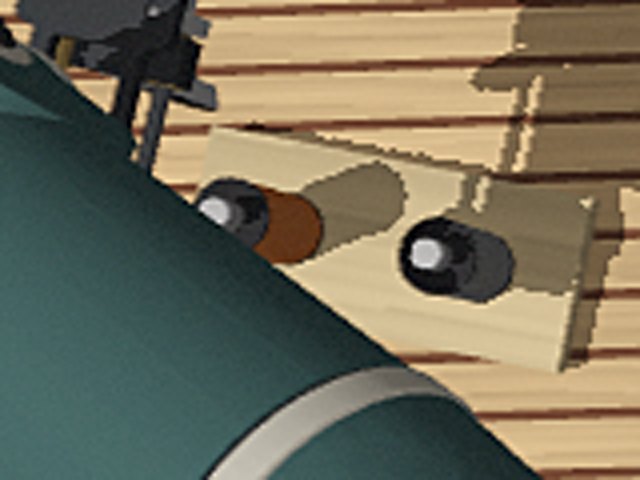

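Request:
move_arm(targets=[{"x": -0.03, "y": -0.05, "z": 0.9, "yaw": 0, "grip": -1}, {"x": -0.02, "y": 0, "z": 0.95, "yaw": 0, "grip": -1}, {"x": 0, "y": 0, "z": 0.95, "yaw": 0, "grip": -1}, {"x": 0, "y": 0, "z": 0.95, "yaw": 0, "grip": -0.8}, {"x": 0, "y": 0, "z": 0.95, "yaw": 0, "grip": -0.6}, {"x": 0, "y": 0, "z": 0.9, "yaw": 0, "grip": -0.4}, {"x": 0, "y": 0, "z": 0, "yaw": 0, "grip": 1}, {"x": 0, "y": 0, "z": 0, "yaw": 0, "grip": 1}, {"x": 0, "y": 0, "z": 0, "yaw": 0, "grip": 1}, {"x": 0, "y": 0, "z": 0, "yaw": 0, "grip": 1}], grip_force=15)

```text
clock: 8.4
tcp_pos: [0.5151, 0.3719, 0.0835]
eef_rot: [179.9, -0.1, 76.1]
force: [-0.3, -0.2, 6.6]
opening: 0.425
```

Request:
move_arm(targets=[{"x": 0, "y": 0, "z": -0.8, "yaw": 0, "grip": 1}, {"x": 0, "y": 0, "z": -1, "yaw": 0, "grip": 1}, {"x": 0, "y": 0, "z": -0.4, "yaw": 0, "grip": 1}, {"x": 0, "y": 0.85, "z": 0, "yaw": 0, "grip": 1}, {"x": 0, "y": 0.85, "z": 0, "yaw": 0, "grip": 1}, {"x": 0, "y": 0.85, "z": 0, "yaw": 0, "grip": 1}, {"x": -0.3, "y": 0.85, "z": 0, "yaw": 0, "grip": 1}, {"x": -0.95, "y": 0, "z": 0, "yaw": 0, "grip": 1}, {"x": -0.95, "y": 0, "z": 0, "yaw": 0, "grip": 1}, {"x": -0.95, "y": -0.1, "z": 0, "yaw": 0, "grip": 1}])

```text
clock: 9.65
tcp_pos: [0.5758, 0.2737, 0.1373]
eef_rot: [-180.0, 0.0, 76.0]
force: [0.4, -1.0, -2.7]
opening: 0.422
```

```bash
python3 plan.py .549 .203 .085 76|cut -c1-420
```

```text
t 9.65 at [0.5758 0.2737 0.1373] yaw 76.04 F [ 0.4 -1.  -2.7] op 0.422 rows 4
[{"x": -0.75, "y": -0.09, "z": 0.52}, {"x": -0.75, "y": -0.09, "z": 0.52}, {"x": -0.75, "y": -0.09, "z": 0.52}, {"x": -0.75, "y": -0.09, "z": 0.52}]
```

Request:
move_arm(targets=[{"x": -0.75, "y": -0.09, "z": 0.48, "yaw": 0, "grip": 1}, {"x": -0.75, "y": -0.09, "z": 0.48, "yaw": 0, "grip": 1}, {"x": -0.75, "y": -0.09, "z": 0.48, "yaw": 0, "grip": 1}, {"x": -0.75, "y": -0.09, "z": 0.48, "yaw": 0, "grip": 1}, {"x": 0, "y": 0, "z": 0.15, "yaw": 0, "grip": 1}, {"x": 0, "y": 0, "z": 0.15, "yaw": 0, "grip": 1}, {"x": 0, "y": 0, "z": 0.12, "yaw": 0, "grip": 1}, {"x": -0.2, "y": 0, "z": 0, "yaw": 0, "grip": 1}, {"x": -0.2, "y": 0, "z": 0, "yaw": 0, "grip": 1}, {"x": -0.2, "y": 0, "z": 0.02, "yaw": 0, "grip": 1}])

```text
clock: 10.9
tcp_pos: [0.5466, 0.1912, 0.0793]
eef_rot: [179.9, -0.1, 76.1]
force: [4.3, 1.5, 1.8]
opening: 0.424
```

```bash
python3 - <<'E'
from h import *
p=cam("scene"); s=sense(); print(s["clock"],s["tcp_pos"],s["force"],proj(p,s["tcp_pos"]))
x,y=map(int,proj(p,s["tcp_pos"]));x=min(max(x-80,0),480)
cv2.imwrite("pics/t1.png",cv2.resize(p["frame"][y-60:y+60,x:x+160],(640,480),interpolation=cv2.INTER_CUBIC))
E
```

```text
10.95 [0.54646665 0.190459   0.07917094] [4.60340721 1.83859568 3.50020421] [438.05930773 232.97564564]
```

View pics/t1.png

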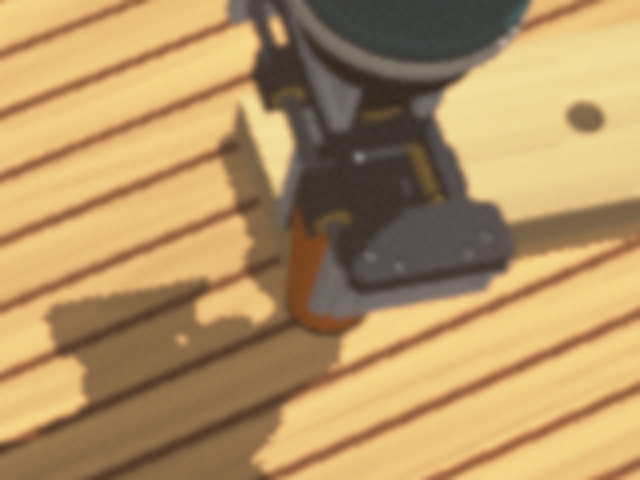

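The picture shows the drum still near upright, with its bottom beside the rack corner; the 4 N sideways force suggests it is grazing that corner. I'll keep dragging away from the rack while pressing lightly.

Request:
move_arm(targets=[{"x": -0.2, "y": 0.1, "z": 0.03, "yaw": 0, "grip": 1}, {"x": -0.3, "y": 0.1, "z": 0.03, "yaw": 0, "grip": 1}, {"x": -0.3, "y": 0, "z": 0.05, "yaw": 0, "grip": 1}, {"x": -0.3, "y": 0, "z": 0.08, "yaw": 0, "grip": 1}, {"x": -0.3, "y": 0, "z": 0.1, "yaw": 0, "grip": 1}, {"x": 0, "y": 0, "z": 0, "yaw": 0, "grip": 1}, {"x": 0, "y": 0, "z": 0, "yaw": 0, "grip": 1}, {"x": 0, "y": 0, "z": 0, "yaw": 0, "grip": 1}, {"x": 0, "y": 0, "z": 0, "yaw": 0, "grip": 1}, {"x": 0, "y": 0, "z": 0, "yaw": 0, "grip": 1}], grip_force=10)

```text
clock: 12.2
tcp_pos: [0.5418, 0.155, 0.0712]
eef_rot: [-180.0, -0.0, 76.1]
force: [-0.2, 0.5, -1.2]
opening: 0.423
```

```bash
cat > look.py <<'E'
from h import *
import sys
n,f,w=sys.argv[1],sys.argv[2],int(sys.argv[3])
p=cam(n); s=sense(); print(round(s["clock"],2),s["tcp_pos"].round(4),round(s["eef_rot"][2],2),s["force"].round(1),"op",round(s["opening"],3))
c=[float(v) for v in sys.argv[4:7]] or s["tcp_pos"]
u=proj(p,c);h=w*3//4;x=int(min(max(u[0]-w/2,0),640-w));y=int(min(max(u[1]-h/2,0),480-h));print("crop",x,y,640/w)
cv2.imwrite(f"pics/{f}.png",cv2.resize(p["frame"][y:y+h,x:x+w],(640,480),interpolation=cv2.INTER_CUBIC))
E
python3 look.py scene t2 160
```

```text
12.25 [0.5418 0.1549 0.0712] 76.08 [-1.2 -0.4 -1.9] op 0.424
crop 339 180 4.0
```

View pics/t2.png

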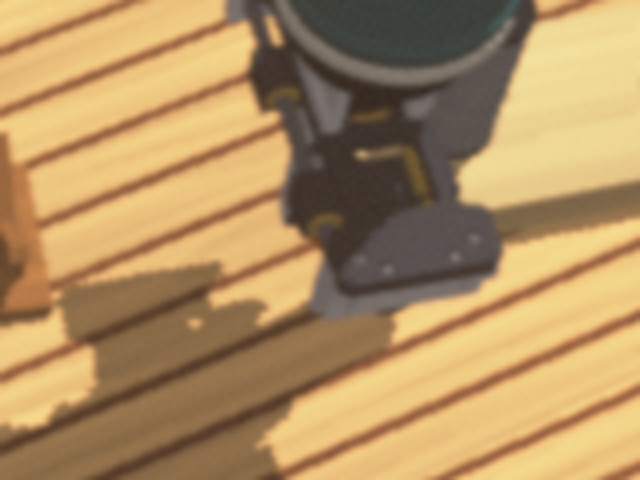

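Request:
move_arm(targets=[{"x": -0.2, "y": 0, "z": 0.3, "yaw": 0, "grip": 1}, {"x": -0.44, "y": 0, "z": 0.36, "yaw": 0, "grip": 1}, {"x": -0.37, "y": 0, "z": 0.43, "yaw": 0, "grip": 1}, {"x": -0.12, "y": 0, "z": 0.2, "yaw": 0, "grip": 1}, {"x": -0.15, "y": 0, "z": 0.17, "yaw": 0, "grip": 1}, {"x": -0.15, "y": 0, "z": 0.17, "yaw": 0, "grip": 1}, {"x": -0.1, "y": 0, "z": 0.12, "yaw": 0, "grip": 1}, {"x": -0.1, "y": 0, "z": 0.13, "yaw": 0, "grip": 1}, {"x": 0, "y": 0, "z": 0, "yaw": 0, "grip": 1}, {"x": 0, "y": 0, "z": 0, "yaw": 0, "grip": 1}])

```text
clock: 13.5
tcp_pos: [0.532, 0.1155, 0.0243]
eef_rot: [-180.0, -0.0, 76.1]
force: [-0.1, 0.5, -1.4]
opening: 0.424
```

```bash
python3 look.py scene t3 160
```

```text
13.55 [0.532  0.1155 0.0243] 76.08 [-0.6  0.  -1.5] op 0.424
crop 315 196 4.0
```

View pics/t3.png

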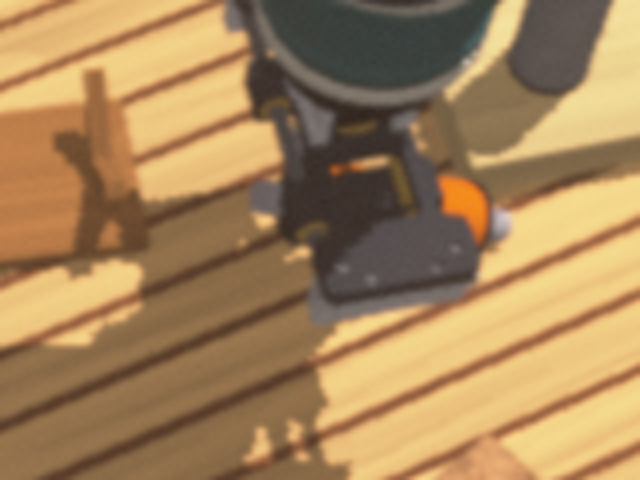

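Tipping worked: the drum lies almost level in the jaws, with its stubs visible at (500,225) and (265,195) in the crop. Next I'll measure its centre and plan the carry to the rest.

```bash
python3 - <<'E'
from h import *
p=cam("scene");s=sense();t=s["tcp_pos"]
a=atz(p,(315+508/4,196+225/4),.018);b=atz(p,(315+253/4,196+193/4),.030)
m=(a+b)/2;print(a,b,np.linalg.norm(a-b),m-t, np.degrees(np.arctan2(*(a-b)[[1,0]])))
tx=np.array([np.cos(np.radians(76)),np.sin(np.radians(76)),0]);print("off along tool x",(m-t)@tx)
E
python3 plan.py .432 -.001 .12 74.3
```

```text
[0.55959051 0.20354647 0.018     ] [0.49729727 0.09709759 0.03      ] 0.12391856995409979 [-0.00358001  0.03478149 -0.00031176] 59.664089028656164
off along tool x 0.032882244746810486
t 13.6 at [0.532  0.1155 0.0243] yaw 76.09 F [-0.1  0.5 -1.4] op 0.423 rows 8
[{"x": -0.69, "y": -0.35, "z": -0.48, "yaw": 0.358}, {"x": -0.7, "y": -0.32, "z": -0.48}, {"x": -0.7, "y": -0.32, "z": -0.48}, {"x": -0.7, "y": -0.32, "z": -0.48}, {"x": -0.7, "y": -0.32, "z": -0.48}, {"x": -0.7, "y": -0.32, "z": -0.48}, {"x": -0.7, "y": -0.32, "z": -0.48}, {"x": -0.7, "y": -0.32, "z": -0.48}]
```

```bash
python3 - <<'E'
from h import *
p=cam("scene");s=sense();t=s["tcp_pos"];w=np.radians(76.1);tx=np.array([np.cos(w),np.sin(w),0]);n=np.array([-np.sin(w),np.cos(w),0])
for px in((508,225),(253,193),(265,195)):
    o,v=ray(p,(315+px[0]/4,196+px[1]/4)); X=o+v*(((t-o)@n)/(v@n)); print(px,"along",(X-t)@tx,"z",X[2])
E
```

```text
(508, 225) along 0.09591955934733423 z 0.006862781674156437
(253, 193) along -0.03830052241694034 z 0.08381637724206947
(265, 195) along -0.03236224592420265 z 0.0799738012699781
```

In the grip plane, the stub tips come out at z≈0.007 and z≈0.084, and 154 mm apart (148 mm expected). So the drum is tilted about 30° with one stub on the table. I'll open the jaws slightly so it drops flat between the fingers, then regrasp it at the middle.

Request:
move_arm(targets=[{"x": 0, "y": 0, "z": 0, "yaw": 0, "grip": 0.08}, {"x": 0, "y": 0, "z": 0, "yaw": 0, "grip": 0.04}, {"x": 0, "y": 0, "z": 0, "yaw": 0, "grip": 0}, {"x": 0, "y": 0, "z": 0, "yaw": 0, "grip": 0}, {"x": 0, "y": 0, "z": 0, "yaw": 0, "grip": 0}, {"x": 0, "y": 0, "z": 0, "yaw": 0, "grip": 0}, {"x": 0, "y": 0, "z": 0, "yaw": 0, "grip": 0}, {"x": 0, "y": 0, "z": 0, "yaw": 0, "grip": 0}, {"x": 0, "y": 0, "z": 0, "yaw": 0, "grip": 0}, {"x": 0, "y": 0, "z": 0, "yaw": 0, "grip": 0}])

```text
clock: 14.9
tcp_pos: [0.532, 0.1153, 0.0242]
eef_rot: [-180.0, -0.0, 76.1]
force: [0.2, 0.5, 0.1]
opening: 0.497
```

```bash
python3 look.py scene t4 160; python3 - <<'E'
from h import *
for n in("scene","top"):
    p=cam(n)
    for q in finder.mark_of("drum_center",p)[:2]: print(n,q["pixel"],q["confidence"],atz(p,q["pixel"],.02))
E
```

```text
14.95 [0.532  0.1153 0.0242] 76.07 [ 0.6  0.6 -0.4] op 0.503
crop 315 196 4.0
scene [400.8, 255.9] 0.63 [0.53362945 0.12737758 0.02      ]
```

View pics/t4.png

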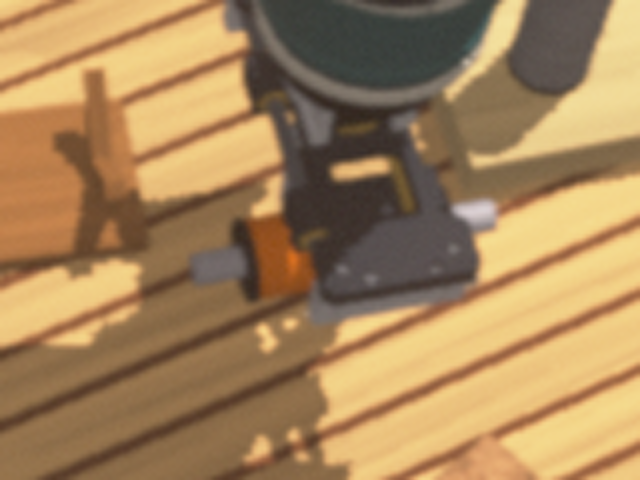

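The drum is now flat on the table, with stub tips at crop (190,267) and (495,214).

```bash
python3 - <<'E'
from h import *
p=cam("scene");s=sense();t=s["tcp_pos"];w=np.radians(76.1);tx=np.array([np.cos(w),np.sin(w),0]);ty=np.array([np.sin(w),-np.cos(w),0])
a,b=[atz(p,(315+u/4,196+v/4),.02) for u,v in((191,267),(495,214))]
print(a,b,np.linalg.norm(b-a),np.degrees(np.arctan2(*(b-a)[[1,0]])),((a+b)/2-t)@tx,((a+b)/2-t)@ty)
E
```

```text
[0.51574967 0.0549096  0.02      ] [0.55252752 0.20014981 0.02      ] 0.14982432531355266 75.79020026538502 0.012346505686778898 -0.0008551926987002883
```

Request:
move_arm(targets=[{"x": 0.25, "y": 0, "z": 0.04, "yaw": 0, "grip": 0}, {"x": 0.25, "y": 0, "z": 0.04, "yaw": 0, "grip": 0}, {"x": 0, "y": 0, "z": 0, "yaw": 0, "grip": 1}, {"x": 0, "y": 0, "z": 0, "yaw": 0, "grip": 1}, {"x": 0, "y": 0, "z": 0, "yaw": 0, "grip": 1}, {"x": 0, "y": 0, "z": -0.8, "yaw": 0, "grip": 1}, {"x": 0, "y": 0, "z": -1, "yaw": 0, "grip": 1}, {"x": 0, "y": 0, "z": -1, "yaw": 0, "grip": 1}, {"x": 0, "y": 0, "z": -1, "yaw": 0, "grip": 1}, {"x": 0, "y": 0, "z": 0, "yaw": 0, "grip": 1}], grip_force=20)

```text
clock: 16.45
tcp_pos: [0.5359, 0.1275, 0.1195]
eef_rot: [179.8, -0.1, 76.1]
force: [-0.1, 0.1, -4.4]
opening: 0.421
```

```bash
python3 plan.py .434 .006 .112 74.3 7
```

```text
t 16.45 at [0.5359 0.1275 0.1195] yaw 76.06 F [-0.1  0.1 -4.4] op 0.421 rows 7
[{"x": -0.81, "y": -0.4, "z": 0.04, "yaw": 0.351}, {"x": -0.83, "y": -0.37, "z": 0.04}, {"x": -0.83, "y": -0.37, "z": 0.04}, {"x": -0.83, "y": -0.37, "z": 0.04}, {"x": -0.83, "y": -0.37, "z": 0.04}, {"x": -0.83, "y": -0.37, "z": 0.04}, {"x": -0.83, "y": -0.37, "z": 0.04}]
```

Request:
move_arm(targets=[{"x": -0.81, "y": -0.4, "z": 0.04, "yaw": 0.35, "grip": 1}, {"x": -0.83, "y": -0.37, "z": 0.04, "yaw": 0, "grip": 1}, {"x": -0.83, "y": -0.37, "z": 0.04, "yaw": 0, "grip": 1}, {"x": -0.83, "y": -0.37, "z": 0.04, "yaw": 0, "grip": 1}, {"x": -0.83, "y": -0.37, "z": 0.04, "yaw": 0, "grip": 1}, {"x": -0.83, "y": -0.37, "z": 0.04, "yaw": 0, "grip": 1}, {"x": -0.83, "y": -0.37, "z": 0.04, "yaw": 0, "grip": 1}, {"x": 0, "y": 0, "z": 0.3, "yaw": 0, "grip": 1}, {"x": 0, "y": 0, "z": 0.3, "yaw": 0, "grip": 1}, {"x": 0, "y": 0, "z": 0.3, "yaw": 0, "grip": 1}])

```text
clock: 17.7
tcp_pos: [0.4335, 0.0059, 0.087]
eef_rot: [-180.0, -0.0, 74.4]
force: [0.2, 0.0, -3.2]
opening: 0.417
```

```bash
python3 look.py top r1 140; python3 plan.py .434 .006 .054 74.3 4
```

```text
17.75 [0.433  0.0059 0.0863] 74.37 [-0.9 -0.4 -4.9] op 0.42
crop 256 216 4.571428571428571
t 17.75 at [0.433  0.0059 0.0863] yaw 74.37 F [-0.9 -0.4 -4.9] op 0.42 rows 4
[{"x": 0.0, "y": 0.01, "z": 0.32}, {"x": 0.0, "y": 0.01, "z": 0.32}, {"x": 0.0, "y": 0.01, "z": 0.32}, {"x": 0.0, "y": 0.01, "z": 0.32}]
```

View pics/r1.png

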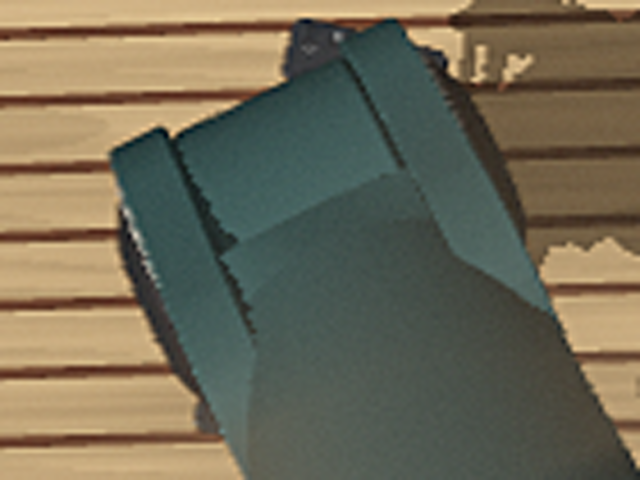

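The arm hides the rest from above, so I'll lower by feel.

Request:
move_arm(targets=[{"x": 0, "y": 0, "z": 0.35, "yaw": 0, "grip": 1}, {"x": 0, "y": 0, "z": 0.35, "yaw": 0, "grip": 1}, {"x": 0, "y": 0, "z": 0.25, "yaw": 0, "grip": 1}, {"x": 0, "y": 0, "z": 0.15, "yaw": 0, "grip": 1}, {"x": 0, "y": 0, "z": 0.1, "yaw": 0, "grip": 1}, {"x": 0, "y": 0, "z": 0.1, "yaw": 0, "grip": 1}, {"x": 0, "y": 0, "z": 0, "yaw": 0, "grip": 1}, {"x": 0, "y": 0, "z": 0, "yaw": 0, "grip": 1}, {"x": 0, "y": 0, "z": 0, "yaw": 0, "grip": 1}, {"x": 0, "y": 0, "z": 0, "yaw": 0, "grip": 1}])

```text
clock: 19.0
tcp_pos: [0.4334, 0.0053, 0.0553]
eef_rot: [180.0, -0.0, 74.3]
force: [0.2, 1.1, -4.2]
opening: 0.418
```

```bash
python3 look.py scene r2 120
```

```text
19.05 [0.4334 0.0053 0.0553] 74.32 [-1.1 -0.2 -3.4] op 0.416
crop 260 184 5.333333333333333
```

Request:
move_arm(targets=[{"x": 0, "y": 0, "z": 0.06, "yaw": 0, "grip": 1}, {"x": 0, "y": 0, "z": 0.06, "yaw": 0, "grip": 1}, {"x": 0, "y": 0, "z": 0.03, "yaw": 0, "grip": 1}, {"x": 0, "y": 0, "z": 0, "yaw": 0, "grip": 0.1}, {"x": 0, "y": 0, "z": 0, "yaw": 0, "grip": 0.05}, {"x": 0, "y": 0, "z": 0, "yaw": 0, "grip": 0}, {"x": 0, "y": 0, "z": 0, "yaw": 0, "grip": -0.2}, {"x": 0, "y": 0, "z": 0, "yaw": 0, "grip": -0.4}, {"x": 0, "y": 0, "z": 0, "yaw": 0, "grip": -0.4}, {"x": 0, "y": 0, "z": 0, "yaw": 0, "grip": -0.4}])

```text
clock: 20.3
tcp_pos: [0.4333, 0.0053, 0.0514]
eef_rot: [-180.0, -0.0, 74.3]
force: [0.9, 0.0, 0.7]
opening: 0.699
```

```bash
python3 look.py scene r2 120; python3 - <<'E'
from h import *
for n in("scene","top"):
    p=cam(n)
    for q in finder.mark_of("drum_center",p)[:2]: print(n,q["pixel"],q["confidence"],atz(p,q["pixel"],.05))
E
```

```text
20.35 [0.4333 0.0053 0.0514] 74.32 [-0.4  0.9  0.5] op 0.701
crop 260 185 5.333333333333333
scene [218.3, 287.4] 0.55 [ 0.46300329 -0.21160966  0.05      ]
scene [236.1, 335.4] 0.17 [ 0.56201827 -0.21593845  0.05      ]
```

View pics/r2.png

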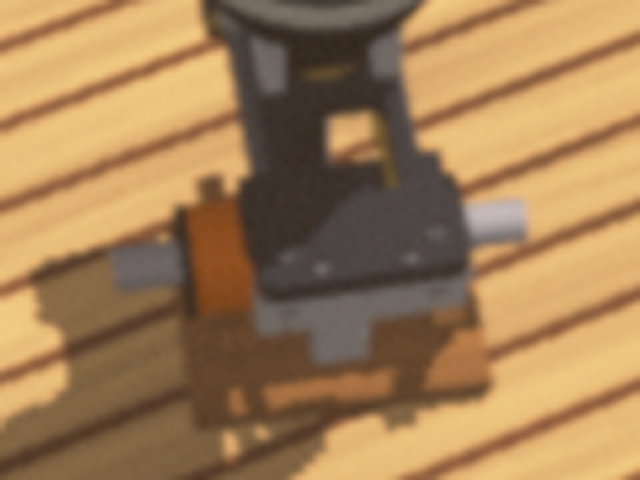

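The drum lies in the V rest, with stub tips at crop (112,268) and (525,220). Next is its centre and axis.

```bash
python3 - <<'E'
from h import *
p=cam("scene");s=sense();t=s["tcp_pos"];w=np.radians(s["eef_rot"][2]);tx=np.array([np.cos(w),np.sin(w),0]);ty=np.array([np.sin(w),-np.cos(w),0])
a,b=[atz(p,(260+u/5.333,185+v/5.333),.05) for u,v in((113,269),(525,220))]
m=(a+b)/2;print(a,b,m,np.linalg.norm(b-a),np.degrees(np.arctan2(*(b-a)[[1,0]])),(m-t)@tx,(m-t)@ty)
E
```

```text
[ 0.41150932 -0.06641676  0.05      ] [0.45568751 0.07468987 0.05      ] [0.43359841 0.00413656 0.05      ] 0.14786072294661143 72.61551045342706 -0.001104043713664726 0.0005836748694951678
```

Step 1 holds: centre (0.4336, 0.0041) and 147.9 mm between the stub tips. I'll refine the bay pose from its green outline in the first pictures.

```bash
python3 - <<'E'
from m import *
import itertools
S=cam("scene");T=cam("top");S=dict(S,frame=cv2.imread("pics/scene0.png"));T=dict(T,frame=cv2.imread("pics/top0.png"))
box=lambda x0,x1,y0,y1,z0,z1:list(itertools.product((x0,x1),(y0,y1),(z0,z1)))
C=box(-.05,.05,-.138,.102,0,.012)+box(-.03,.03,-.12,-.068,0,.083)+box(-.03,.03,.05,.058,0,.065)
def cont(p,cx):
    m=cv2.inRange(cv2.cvtColor(p["frame"],cv2.COLOR_BGR2HSV),(55,70,20),(90,255,255))
    k,l,st,ce=cv2.connectedComponentsWithStats(m);i=1+np.argmax(st[1:,4]*(abs(ce[1:,0]-cx)<40))
    return max(cv2.findContours((l==i).astype(np.uint8),0,cv2.CHAIN_APPROX_NONE)[0],key=len)[:,0].astype(float)
cs=cont(S,205);ct=cont(T,452)
def res(q,sets):
    r=[]
    for p,c in sets:
        h=cv2.convexHull(np.float32([proj(p,P(q,l)) for l in C])); r+=[cv2.pointPolygonTest(h,tuple(map(float,x)),True)-.5 for x in c]
    return np.array(r)
for n,sets in(("S",[(S,cs)]),("T",[(T,ct)]),("both",[(S,cs),(T,ct)])):
    f=least_squares(res,[.571,-.267,.239],args=(sets,),loss="soft_l1",f_scale=.7,diff_step=1e-3,x_scale=[.01,.01,.05]); print(n,f.x,np.degrees(f.x[2]),np.median(abs(f.fun)),len(f.fun))
E
python3 plan.py .4334 .0048 .0514 74.3 1
```

```text
S [ 0.57678689 -0.26631249  0.17406017] 9.972913270368835 3.578058474381744 501
T [ 0.57028357 -0.26481261  0.24220047] 13.877064453392805 0.5707808384950174 298
both [ 0.57228599 -0.26589447  0.22128516] 12.678705619146193 2.005158164722735 799
t 20.7 at [0.4334 0.0054 0.0514] yaw 74.32 F [ 0.2 -0.  -0.1] op 0.699 rows 1
[{"x": -0.02, "y": 0.01, "z": 0.0}]
```

Request:
move_arm(targets=[{"x": -0.03, "y": 0, "z": 0, "yaw": 0, "grip": 1}, {"x": 0, "y": 0, "z": 0, "yaw": 0, "grip": 1}, {"x": 0, "y": 0, "z": 0, "yaw": 0, "grip": 1}, {"x": 0, "y": 0, "z": 0, "yaw": 0, "grip": 1}, {"x": 0, "y": 0, "z": -0.8, "yaw": 0, "grip": 1}, {"x": 0, "y": 0, "z": -1, "yaw": 0, "grip": 1}, {"x": 0, "y": 0, "z": -1, "yaw": 0, "grip": 1}, {"x": 0, "y": 0, "z": -1, "yaw": -0.9, "grip": 1}, {"x": 0, "y": 0, "z": -1, "yaw": -0.9, "grip": 1}, {"x": 0, "y": 0, "z": -1, "yaw": -0.9, "grip": 1}], grip_force=25)

```text
clock: 21.95
tcp_pos: [0.4326, 0.0047, 0.1969]
eef_rot: [-179.9, -0.0, 88.0]
force: [1.0, 0.6, -4.2]
opening: 0.421
```

```bash
python3 plan.py .5679 -.2548 .21 103.8 12
```

```text
t 21.95 at [0.4326 0.0047 0.1969] yaw 87.98 F [ 1.   0.6 -4.2] op 0.421 rows 12
[{"x": -0.85, "y": 0.48, "z": -0.04, "yaw": -0.791}, {"x": -0.88, "y": 0.42, "z": -0.04, "yaw": -0.791}, {"x": -0.91, "y": 0.36, "z": -0.04, "yaw": -0.791}, {"x": -0.93, "y": 0.3, "z": -0.04, "yaw": -0.791}, {"x": -0.95, "y": 0.23, "z": -0.04}, {"x": -0.95, "y": 0.23, "z": -0.04}, {"x": -0.95, "y": 0.23, "z": -0.04}, {"x": -0.95, "y": 0.23, "z": -0.04}, {"x": -0.95, "y": 0.23, "z": -0.04}, {"x": -0.95, "y": 0.23, "z": -0.04}]
[{"x": -0.95, "y": 0.23, "z": -0.04}, {"x": -0.95, "y": 0.23, "z": -0.04}]
```

Request:
move_arm(targets=[{"x": -0.85, "y": 0.48, "z": -0.06, "yaw": -0.79, "grip": 1}, {"x": -0.88, "y": 0.42, "z": -0.06, "yaw": -0.79, "grip": 1}, {"x": -0.91, "y": 0.36, "z": -0.06, "yaw": -0.79, "grip": 1}, {"x": -0.93, "y": 0.3, "z": -0.06, "yaw": -0.79, "grip": 1}, {"x": -0.95, "y": 0.23, "z": -0.06, "yaw": 0, "grip": 1}, {"x": -0.95, "y": 0.23, "z": -0.06, "yaw": 0, "grip": 1}, {"x": -0.95, "y": 0.23, "z": -0.06, "yaw": 0, "grip": 1}, {"x": -0.95, "y": 0.23, "z": -0.06, "yaw": 0, "grip": 1}, {"x": -0.95, "y": 0.23, "z": -0.04, "yaw": 0, "grip": 1}, {"x": -0.95, "y": 0.23, "z": -0.04, "yaw": 0, "grip": 1}])

```text
clock: 23.2
tcp_pos: [0.5456, -0.2138, 0.2102]
eef_rot: [-180.0, -0.0, 103.5]
force: [0.4, 0.2, -3.9]
opening: 0.421
```

```bash
python3 plan.py .5679 -.2548 .21 103.8 2;python3 - <<'E'
from h import *
for n in("scene","top"):
    p=cam(n);im=p["frame"]
    for l in("drum_center","bay_slot","keeper_tip"):
        for q in finder.mark_of(l,p)[:1]: print(n,l,np.round(q["pixel"],1),round(q["confidence"],2))
    cv2.imwrite(f"pics/b_{n}.png",im)
E
```

```text
t 23.2 at [ 0.5456 -0.2138  0.2102] yaw 103.55 F [ 0.4  0.2 -3.9] op 0.421 rows 2
[{"x": -0.9, "y": 0.24, "z": 0.0, "yaw": -0.051}, {"x": -0.9, "y": 0.24, "z": 0.0}]
scene drum_center [218.9 284.2] 0.59
scene bay_slot [234.8 333. ] 0.8
top drum_center [437.4 207.2] 0.86
top bay_slot [424.4 211.5] 0.76
top keeper_tip [431.7 229.3] 0.66
```

Request:
move_arm(targets=[{"x": -0.9, "y": 0.24, "z": 0, "yaw": -0.05, "grip": 1}, {"x": -0.9, "y": 0.24, "z": 0, "yaw": 0, "grip": 1}, {"x": 0, "y": 0, "z": 0.6, "yaw": 0, "grip": 1}, {"x": 0, "y": 0, "z": 0.9, "yaw": 0, "grip": 1}, {"x": 0, "y": 0, "z": 0.9, "yaw": 0, "grip": 1}, {"x": 0, "y": 0, "z": 0.9, "yaw": 0, "grip": 1}, {"x": 0, "y": 0, "z": 0.9, "yaw": 0, "grip": 1}, {"x": 0, "y": 0, "z": 0.6, "yaw": 0, "grip": 1}, {"x": 0, "y": 0, "z": 0, "yaw": 0, "grip": 1}, {"x": 0, "y": 0, "z": 0, "yaw": 0, "grip": 1}])

```text
clock: 24.85
tcp_pos: [0.5679, -0.2533, 0.0911]
eef_rot: [180.0, 0.0, 103.9]
force: [0.3, -0.1, -3.5]
opening: 0.417
```

```bash
python3 plan.py .5679 -.2548 .0752 103.8 3; python3 look.py scene b1 120 .5705 -.2655 .06
```

```text
t 24.85 at [ 0.5679 -0.2533  0.0911] yaw 103.88 F [ 0.3 -0.1 -3.5] op 0.417 rows 3
[{"x": -0.02, "y": -0.0, "z": 0.21}, {"x": -0.02, "y": -0.0, "z": 0.21}, {"x": -0.02, "y": -0.0, "z": 0.21}]
24.9 [ 0.5679 -0.2534  0.0912] 103.87 [-0.6  0.2 -3.2] op 0.419
crop 149 304 5.333333333333333
```

View pics/b1.png

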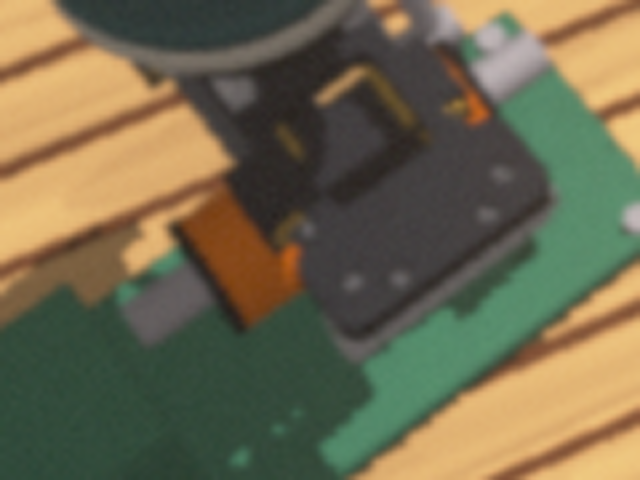

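The drum hangs level over the bay and in line with it, stub tips at crop (137,325) and (535,68). I'll lower its +y end onto the slotted bracket so that it tips.

Request:
move_arm(targets=[{"x": -0.04, "y": 0, "z": 0.12, "yaw": 0, "grip": 1}, {"x": 0, "y": 0, "z": 0.12, "yaw": 0, "grip": 1}, {"x": 0, "y": 0, "z": 0.1, "yaw": 0, "grip": 1}, {"x": 0, "y": 0, "z": 0.1, "yaw": 0, "grip": 1}, {"x": 0, "y": 0, "z": 0, "yaw": 0, "grip": 1}, {"x": 0, "y": 0, "z": 0, "yaw": 0, "grip": 1}, {"x": 0, "y": 0, "z": 0, "yaw": 0, "grip": 1}, {"x": 0, "y": 0, "z": 0, "yaw": 0, "grip": 1}, {"x": 0, "y": 0, "z": 0, "yaw": 0, "grip": 1}, {"x": 0, "y": 0, "z": 0, "yaw": 0, "grip": 1}])

```text
clock: 26.15
tcp_pos: [0.5677, -0.2544, 0.0794]
eef_rot: [-180.0, -0.0, 103.9]
force: [-0.4, -3.6, 0.8]
opening: 0.422
```

```bash
cat > axis.py <<'E'
# drum axis in the bay's vertical plane from the left stub's tip/edge pixels is hard; use network mark + state
from m import *
B=np.array([.5705,-.2655,np.radians(13.8)])
def inbay(X):
    c,s=np.cos(B[2]),np.sin(B[2]);d=np.array(X)-[B[0],B[1],0];return np.round([1e3*(c*d[0]+s*d[1]),1e3*(-s*d[0]+c*d[1]),1e3*d[2]],1)
if __name__=="__main__":
    s=sense();print("t",s["clock"],"bay mm",inbay(s["tcp_pos"]),"yaw-90",s["eef_rot"][2]-90,"F",s["force"].round(1),"M",s["moment"].round(2),"op",s["opening"].round(3))
E
python3 axis.py; python3 - <<'E'
from axis import *
p=cam("scene")
a,b=[atz(p,(149+u/5.333,304+v/5.333),.09) for u,v in((137,325),(535,68))]
print(inbay(a),inbay(b),np.linalg.norm(a-b))
E
```

```text
[ -1.4 -60.3  90. ] [ 6.3 81.2 90. ] 0.1416409318996167Traceback (most recent call last):
  File "axis.py", line 7, in <module>
    s=sense();print("t",s["clock"],"bay mm",inbay(s["tcp_pos"]),"yaw-90",s["eef_rot"][2]-90,"F",s["force"].round(1),"M",s["moment"].round(2),"op",s["opening"].round(3))
                                                                                                                                                  ^^^^^^^^^^^^^^^^^^
AttributeError: 'float' object has no attribute 'round'
```

Request:
move_arm(targets=[{"x": 0, "y": 0, "z": 0.06, "yaw": 0, "grip": 1}, {"x": 0, "y": 0, "z": 0.06, "yaw": 0, "grip": 1}, {"x": 0, "y": 0, "z": 0.06, "yaw": 0, "grip": 1}, {"x": 0, "y": 0, "z": 0, "yaw": 0, "grip": 1}, {"x": 0, "y": 0, "z": 0, "yaw": 0, "grip": 1}, {"x": 0, "y": 0, "z": 0, "yaw": 0, "grip": 1}, {"x": 0, "y": 0, "z": 0, "yaw": 0, "grip": 1}, {"x": 0, "y": 0, "z": 0, "yaw": 0, "grip": 1}, {"x": 0, "y": 0, "z": 0, "yaw": 0, "grip": 1}, {"x": 0, "y": 0, "z": 0, "yaw": 0, "grip": 1}])

```text
clock: 27.45
tcp_pos: [0.5677, -0.2543, 0.0749]
eef_rot: [-180.0, -0.0, 103.9]
force: [-1.3, -4.6, 0.5]
opening: 0.422
```

```bash
sed -i 's/s\["opening"\].round(3)/round(s["opening"],3)/' axis.py; python3 axis.py; python3 - <<'E'
from axis import *
# stub seen left of the body: grey pixels; print the drum's lower stub tip by brightness-free contour: orange blob axis in both cams
p=cam("scene"); im=p["frame"]; hsv=cv2.cvtColor(im,cv2.COLOR_BGR2HSV)
m=cv2.inRange(hsv,(5,150,60),(16,255,255)); m[:,:150]=0;m[:,260:]=0;m[:320]=0;m[400:]=0
ys,xs=np.nonzero(m);print(len(xs),xs.min(),xs.max(),ys.min(),ys.max())
q=finder.mark_of("drum_center",p);print(q[:2])
# expected pixels of -y stub tip centre for tilts
for th in(0,6,12,18):
    t=np.radians(th);y=.0105-.074*np.cos(t);z=.0738-.074*np.sin(t);print(th,proj(p,P(B,(0.,y,z))).round(1), "ring", proj(p,P(B,(0.,.0105-.05*np.cos(t),.0738-.05*np.sin(t)))).round(1))
np.save("b2.npy",im)
E
```

```text
t 27.45 bay mm [-0.1 11.5 74.9] yaw-90 13.871246202452696 F [-1.3 -4.6  0.5] M [-1.01  0.17  0.1 ] op 0.422
336 161 257 330 387
[{'pixel': [215.0, 362.9], 'confidence': 0.23}]
0 [175.6 370.1] ring [188.1 361.1]
6 [176.8 371.4] ring [188.8 362. ]
12 [178.4 372.4] ring [189.8 362.7]
18 [180.3 373.1] ring [191.1 363.2]
```

Request:
move_arm(targets=[{"x": -0.1, "y": 0, "z": 0, "yaw": 0, "grip": 1}, {"x": -0.1, "y": 0, "z": 0, "yaw": 0, "grip": 1}, {"x": -0.1, "y": 0, "z": 0, "yaw": 0, "grip": 1}, {"x": -0.1, "y": 0, "z": 0, "yaw": 0, "grip": 1}, {"x": -0.1, "y": 0, "z": 0, "yaw": 0, "grip": 1}, {"x": 0, "y": 0, "z": 0, "yaw": 0, "grip": 1}, {"x": 0, "y": 0, "z": 0, "yaw": 0, "grip": 1}, {"x": 0, "y": 0, "z": 0, "yaw": 0, "grip": 1}, {"x": 0, "y": 0, "z": 0, "yaw": 0, "grip": 1}, {"x": 0, "y": 0, "z": 0, "yaw": 0, "grip": 1}])

```text
clock: 28.8
tcp_pos: [0.5707, -0.266, 0.0748]
eef_rot: [-180.0, -0.0, 103.9]
force: [-0.4, 5.4, -3.9]
opening: 0.419
```

```bash
python3 axis.py
```

```text
t 28.8 bay mm [ 0.1 -0.5 74.8] yaw-90 13.891262548330758 F [-0.4  5.4 -3.9] M [1.34 0.08 0.1 ] op 0.419
```

Request:
move_arm(targets=[{"x": -0.1, "y": 0, "z": 0, "yaw": 0, "grip": 1}, {"x": -0.1, "y": 0, "z": 0, "yaw": 0, "grip": 1}, {"x": -0.04, "y": 0, "z": 0, "yaw": 0, "grip": 1}, {"x": 0, "y": 0, "z": 0, "yaw": 0, "grip": 1}, {"x": 0, "y": 0, "z": 0.1, "yaw": 0, "grip": 1}, {"x": 0, "y": 0, "z": 0.1, "yaw": 0, "grip": 1}, {"x": 0, "y": 0, "z": 0.08, "yaw": 0, "grip": 1}, {"x": 0, "y": 0, "z": 0, "yaw": 0, "grip": 1}, {"x": 0, "y": 0, "z": 0, "yaw": 0, "grip": 1}, {"x": 0, "y": 0, "z": 0, "yaw": 0, "grip": 1}])

```text
clock: 30.05
tcp_pos: [0.5722, -0.2714, 0.0679]
eef_rot: [180.0, -0.1, 103.9]
force: [-2.6, 7.2, -1.0]
opening: 0.421
```

```bash
python3 axis.py
```

```text
t 30.05 bay mm [ 0.2 -6.2 67.9] yaw-90 13.911564995237924 F [-2.6  7.2 -1. ] M [1.66 0.31 0.  ] op 0.421
```

The spring force matches the expected plunger travel (about 11 mm), and the lower stub has reached the window floor. Now I'll tip the other end down.

Request:
move_arm(targets=[{"x": 0, "y": 0, "z": 0.1, "yaw": 0, "grip": 1}, {"x": 0, "y": 0, "z": 0.1, "yaw": 0, "grip": 1}, {"x": 0, "y": 0, "z": 0.1, "yaw": 0, "grip": 1}, {"x": 0, "y": 0, "z": 0.08, "yaw": 0, "grip": 1}, {"x": 0, "y": 0, "z": 0, "yaw": 0, "grip": 1}, {"x": 0, "y": 0, "z": 0, "yaw": 0, "grip": 1}, {"x": 0, "y": 0, "z": 0, "yaw": 0, "grip": 1}, {"x": 0, "y": 0, "z": 0, "yaw": 0, "grip": 1}, {"x": 0, "y": 0, "z": 0, "yaw": 0, "grip": 1}, {"x": 0, "y": 0, "z": 0, "yaw": 0, "grip": 1}])

```text
clock: 31.3
tcp_pos: [0.5723, -0.2716, 0.0585]
eef_rot: [180.0, -0.0, 103.9]
force: [-1.4, 7.3, -1.4]
opening: 0.417
```

```bash
python3 axis.py
```

```text
t 31.3 bay mm [ 0.3 -6.4 58.5] yaw-90 13.903349656688277 F [-1.4  7.3 -1.4] M [ 1.4   0.19 -0.  ] op 0.417
```

Request:
move_arm(targets=[{"x": 0, "y": 0, "z": 0.06, "yaw": 0, "grip": 1}, {"x": 0, "y": 0, "z": 0.04, "yaw": 0, "grip": 1}, {"x": 0, "y": 0, "z": 0, "yaw": 0, "grip": 1}, {"x": 0.08, "y": 0, "z": 0, "yaw": 0, "grip": 1}, {"x": 0.08, "y": 0, "z": 0, "yaw": 0, "grip": 1}, {"x": 0.04, "y": 0, "z": 0, "yaw": 0, "grip": 1}, {"x": 0.02, "y": 0, "z": 0, "yaw": 0, "grip": 1}, {"x": 0, "y": 0, "z": 0, "yaw": 0, "grip": 1}, {"x": 0, "y": 0, "z": 0, "yaw": 0, "grip": 1}, {"x": 0, "y": 0, "z": 0, "yaw": 0, "grip": 1}])

```text
clock: 32.55
tcp_pos: [0.5715, -0.2678, 0.0564]
eef_rot: [179.9, 0.1, 103.8]
force: [4.6, -3.9, 5.4]
opening: 0.419
```

```bash
python3 axis.py
```

```text
t 32.55 bay mm [ 0.4 -2.4 56.4] yaw-90 13.847887689696051 F [ 4.6 -3.9  5.4] M [-0.65 -1.05  0.13] op 0.419
```

Request:
move_arm(targets=[{"x": -0.04, "y": 0, "z": 0, "yaw": 0, "grip": 0.13}, {"x": 0, "y": 0, "z": 0, "yaw": 0, "grip": 0.1}, {"x": 0, "y": 0, "z": 0, "yaw": 0, "grip": 0.05}, {"x": 0, "y": 0, "z": 0, "yaw": 0, "grip": 0}, {"x": 0, "y": 0, "z": 0, "yaw": 0, "grip": -0.15}, {"x": 0, "y": 0, "z": 0, "yaw": 0, "grip": -0.3}, {"x": 0, "y": 0, "z": 0, "yaw": 0, "grip": -0.4}, {"x": 0, "y": 0, "z": 0, "yaw": 0, "grip": -0.4}, {"x": 0, "y": 0, "z": 0, "yaw": 0, "grip": -0.4}, {"x": 0, "y": 0, "z": 0, "yaw": 0, "grip": -0.4}])

```text
clock: 33.8
tcp_pos: [0.5711, -0.2679, 0.0559]
eef_rot: [-180.0, -0.0, 103.9]
force: [-0.0, 0.3, 0.1]
opening: 0.696
```

```bash
python3 axis.py; python3 - <<'E'
from axis import *
p=cam("scene")
for l in("drum_center","bay_seat","keeper_tip","keeper_pivot"):
    for q in finder.mark_of(l,p)[:1]: print(l,np.round(q["pixel"],1),round(q["confidence"],2))
print(proj(p,P(B,(0,0,.055))))
E
```

```text
t 33.8 bay mm [-0.  -2.5 55.9] yaw-90 13.873387865857936 F [-0.   0.3  0.1] M [-0.04 -0.09  0.04] op 0.696
drum_center [209.7 350. ] 0.73
bay_seat [208.9 347.6] 0.61
keeper_tip [220.9 286.8] 0.77
keeper_pivot [227.3 312.7] 0.75
[210.07422492 350.46595473]
```

The force is zero and the drum mark sits within 1 px of the seat, so the drum is home. Next I'll raise, close the fingers and go to the open side of the keeper.

Request:
move_arm(targets=[{"x": 0, "y": 0, "z": -0.8, "yaw": 0, "grip": -0.4}, {"x": 0, "y": 0, "z": -1, "yaw": 0, "grip": -0.4}, {"x": 0, "y": 0, "z": -1, "yaw": 0, "grip": -0.4}, {"x": 0, "y": 0, "z": -1, "yaw": 0, "grip": 0}, {"x": 0, "y": 0, "z": -1, "yaw": 0, "grip": 1}, {"x": 0, "y": -0.5, "z": -0.4, "yaw": 0, "grip": 1}, {"x": 0.6, "y": -0.9, "z": 0, "yaw": 0, "grip": 1}, {"x": 0.7, "y": -0.9, "z": 0, "yaw": 0, "grip": 1}, {"x": 0.7, "y": -0.9, "z": 0, "yaw": 0, "grip": 1}, {"x": 0.7, "y": 0, "z": 0, "yaw": 0, "grip": 1}], grip_force=10)

```text
clock: 35.3
tcp_pos: [0.4752, -0.2219, 0.186]
eef_rot: [-179.9, 0.0, 103.8]
force: [0.8, -0.3, 0.3]
opening: 0.014
```

```bash
python3 axis.py; python3 - <<'E'
from axis import *
for n in("scene","top"):
    p=cam(n)
    for l in("drum_center","bay_seat","keeper_tip","keeper_pivot","plunger_face"):
        for q in finder.mark_of(l,p)[:1]: print(n,l,np.round(q["pixel"],1),round(q["confidence"],2))
    print("seat",proj(p,P(B,(0,0,.055))).round(1),"pivot",proj(p,P(B,(-.03,.066,.072))).round(1),"tips",[proj(p,P(B,(-.03+.062*np.sin(a),.066,.072+.062*np.cos(a)))).round(1) for a in(-.35,-.2,-.05)])
    im=p["frame"];hsv=cv2.cvtColor(im,cv2.COLOR_BGR2HSV)
    for nm,lo,hi in(("orange",(6,150,50),(16,255,255)),("red",(0,170,90),(5,255,255))):
        m=cv2.inRange(hsv,lo,hi);c=(210,340) if n=="scene" else(440,205);k=np.zeros_like(m);k[c[1]-70:c[1]+50,c[0]-50:c[0]+50]=1
        ys,xs=np.nonzero(m*k); 
        if len(xs): print(nm,len(xs),xs.mean().round(1),ys.mean().round(1),xs.min(),xs.max(),ys.min(),ys.max())
E
```

```text
t 35.3 bay mm [-82.2  65.  186. ] yaw-90 13.753534386950292 F [ 0.8 -0.3  0.3] M [-0.03 -0.15 -0.  ] op 0.014
scene drum_center [208.7 350.8] 0.55
scene bay_seat [206.2 351.1] 0.87
scene keeper_tip [219.8 288.3] 0.78
scene plunger_face [209.4 348.6] 0.25
seat [210.1 350.5] pivot [230.8 310.9] tips [array([218.8, 287.3]), array([221.7, 290.5]), array([224.8, 294.1])]
orange 1398 210.0 348.5 174 257 286 389
red 68 221.6 293.0 217 226 287 300
top drum_center [449.2 201.1] 0.49
top bay_seat [443.3 202. ] 0.97
top keeper_tip [423.9 225. ] 0.75
top keeper_pivot [423.1 221.7] 0.77
seat [448.4 203.1] pivot [424.6 223.6] tips [array([432.8, 230.9]), array([431.8, 226.6]), array([430.6, 222.2])]
orange 397 441.4 169.3 390 489 142 248
red 38 430.3 226.6 427 434 224 229
```

Request:
move_arm(targets=[{"x": 0, "y": 0, "z": 0.8, "yaw": 0, "grip": 1}, {"x": 0, "y": 0, "z": 0.8, "yaw": 0, "grip": 1}, {"x": 0, "y": 0, "z": 0.76, "yaw": 0, "grip": 1}, {"x": 0, "y": 0.5, "z": 0, "yaw": 0, "grip": 1}, {"x": 0, "y": 0.5, "z": 0, "yaw": 0, "grip": 1}, {"x": 0, "y": 0.31, "z": -0.08, "yaw": 0, "grip": 1}, {"x": 0, "y": 0.64, "z": 0.03, "yaw": 0, "grip": 1}, {"x": 0, "y": 0.58, "z": 0.28, "yaw": 0, "grip": 1}, {"x": 0, "y": 0, "z": 0, "yaw": 0, "grip": 1}, {"x": 0, "y": 0, "z": 0, "yaw": 0, "grip": 1}])

```text
clock: 37.15
tcp_pos: [0.5385, -0.2063, 0.121]
eef_rot: [-180.0, -0.0, 103.9]
force: [0.2, 0.1, -0.0]
opening: 0.003
```

```bash
python3 axis.py
```

```text
t 37.15 bay mm [-17.   65.1 121. ] yaw-90 13.885044080445667 F [ 0.2  0.1 -0. ] M [-0.11 -0.06  0.03] op 0.003
```

Request:
move_arm(targets=[{"x": 0, "y": 0.38, "z": 0.48, "yaw": 0, "grip": 1}, {"x": 0, "y": 0.3, "z": 0.5, "yaw": 0, "grip": 1}, {"x": 0, "y": 0.1, "z": 0.1, "yaw": 0, "grip": 1}, {"x": 0, "y": 0, "z": 0.04, "yaw": 0, "grip": 1}, {"x": 0, "y": 0, "z": 0.04, "yaw": 0, "grip": 1}, {"x": 0, "y": 0, "z": 0, "yaw": 0, "grip": 1}, {"x": 0, "y": 0, "z": 0, "yaw": 0, "grip": 1}, {"x": 0, "y": 0, "z": 0, "yaw": 0, "grip": 1}, {"x": 0, "y": 0, "z": 0, "yaw": 0, "grip": 1}, {"x": 0, "y": 0, "z": 0, "yaw": 0, "grip": 1}])

```text
clock: 38.4
tcp_pos: [0.5567, -0.2016, 0.0931]
eef_rot: [-179.8, 0.0, 103.9]
force: [-20.1, 1.7, 39.5]
opening: 0.005
```

```bash
python3 axis.py;  cat > red.py <<'E'
from axis import *
for n in("scene","top"):
    p=cam(n)
    print(n,"tips",[(a,proj(p,P(B,(-.03+.055*np.sin(a),.066,.072+.055*np.cos(a)))).round(1)) for a in(-.2,.8,1.2,1.4,1.57)])
    hsv=cv2.cvtColor(p["frame"],cv2.COLOR_BGR2HSV);m=cv2.inRange(hsv,(0,170,90),(5,255,255));c=(225,320) if n=="scene" else(430,205);k=np.zeros_like(m);k[c[1]-60:c[1]+60,c[0]-50:c[0]+50]=1
    ys,xs=np.nonzero(m*k)
    if len(xs): print("red",len(xs),xs.mean().round(1),ys.mean().round(1))
    for l in("keeper_tip","drum_center"):
        for q in finder.mark_of(l,p)[:1]: print(l,np.round(q["pixel"],1),round(q["confidence"],2))
E
python3 red.py
```

```text
t 38.4 bay mm [ 1.9 65.3 93.1] yaw-90 13.86893999873493 F [-20.1   1.7  39.5] M [ 0.58  5.31 -0.  ] op 0.005
scene tips [(-0.2, array([222.8, 292.9])), (0.8, array([241.6, 318.7])), (1.2, array([247. , 328.2])), (1.4, array([248.7, 331.9])), (1.57, array([249.6, 334.3]))]
drum_center [209.  348.4] 0.82
top tips [(-0.2, array([430.9, 226.2])), (0.8, array([422.7, 203.7])), (1.2, array([419.6, 199.5])), (1.4, array([418.3, 198.9])), (1.57, array([417.5, 199.2]))]
```

A firm stop (39 N) with the fingertips at 76 mm: the keeper is on its stop. I'll retreat straight up and away.

Request:
move_arm(targets=[{"x": 0, "y": 0, "z": -0.2, "yaw": 0, "grip": 1}, {"x": 0, "y": 0, "z": -0.6, "yaw": 0, "grip": 1}, {"x": 0, "y": 0, "z": -1, "yaw": 0, "grip": 1}, {"x": 0, "y": 0, "z": -1, "yaw": 0, "grip": 1}, {"x": 0, "y": 0, "z": -1, "yaw": 0, "grip": 1}, {"x": 0, "y": -1, "z": -1, "yaw": 0, "grip": 1}, {"x": 0.5, "y": -1, "z": 0, "yaw": 0, "grip": 1}, {"x": 0.5, "y": -1, "z": 0, "yaw": 0, "grip": 1}, {"x": 0.5, "y": -1, "z": 0, "yaw": 0, "grip": 1}, {"x": 0.5, "y": -1, "z": 0, "yaw": 0, "grip": 1}])

```text
clock: 39.95
tcp_pos: [0.4236, -0.1828, 0.2125]
eef_rot: [180.0, -0.0, 103.9]
force: [0.5, -1.3, 0.1]
opening: 0.002
```

```bash
python3 axis.py; python3 red.py; python3 - <<'E'
from axis import *
# orange body outline vs model of the seated drum (S), and search of offset/tilt
p=cam("scene");hsv=cv2.cvtColor(p["frame"],cv2.COLOR_BGR2HSV)
m=cv2.inRange(hsv,(5,140,40),(17,255,255));k=np.zeros_like(m);k[318:395,165:250]=1;m=m*k
n,l,st,ce=cv2.connectedComponentsWithStats(m);i=1+np.argmax(st[1:,4]);print(st[i],ce[i].round(1))
ys,xs=np.nonzero(l==i);(c,(w,h),a)=cv2.minAreaRect(np.float32(np.c_[xs,ys]));print(c,w,h,a)
A,Bp=proj(p,P(B,(0,-.05,.055))),proj(p,P(B,(0,.05,.055)));print("model axis ends",A,Bp,np.degrees(np.arctan2(*(Bp-A)[::-1])),"mid",(A+Bp)/2)
# tilted by 0.1 rad for comparison
A,Bp=proj(p,P(B,(0,-.05,.05))),proj(p,P(B,(0,.05,.06)));print("tilt .1:",np.degrees(np.arctan2(*(Bp-A)[::-1])))
v=np.linalg.svd(np.c_[xs,ys]-ce[i],full_matrices=False)[2][0];print("axis angle",np.degrees(np.arctan2(v[1],v[0])))
q=finder.mark_of("worn_drum_center",p);print(q[0]["pixel"])
E
```

```text
t 39.95 bay mm [-122.9  115.4  212.5] yaw-90 13.8918909003321 F [ 0.5 -1.3  0.1] M [-0.03 -0.05  0.03] op 0.002
scene tips [(-0.2, array([222.8, 292.9])), (0.8, array([241.6, 318.7])), (1.2, array([247. , 328.2])), (1.4, array([248.7, 331.9])), (1.57, array([249.6, 334.3]))]
red 103 246.4 330.8
keeper_tip [252.1 336.6] 0.6
drum_center [205.6 347.5] 0.67
top tips [(-0.2, array([430.9, 226.2])), (0.8, array([422.7, 203.7])), (1.2, array([419.6, 199.5])), (1.4, array([418.3, 198.9])), (1.57, array([417.5, 199.2]))]
red 68 417.9 201.4
keeper_tip [413.6 195.9] 0.52
drum_center [446.9 201.2] 0.81
[ 179  325   60   52 1398] [209.  350.3]
(209.19508361816406, 349.85693359375) 24.08462905883789 59.51268768310547 53.746158599853516
model axis ends [184.89444917 368.65571509] [234.46298387 332.84762145] -35.84418265701009 mid [209.67871652 350.75166827]
tilt .1: -37.91017544767853
axis angle 144.37016213858362
[453.8, 192.1]
```

```bash
python3 -c "
from h import *
print(arm.close_job()); print(sense()['clock'])"
```

```text
the job is handed in; nothing more can be done
None
the job is handed in; nothing more can be done
```

The orange drum is seated in the green bay with the keeper swung over its stub, and I handed the job in at about 40 s of the 72 s allowed. No verdict came back, so the results below are from my own checks.

**What I did**
- **Out of the rack:** I lifted the drum out and tipped it over on the table. It slipped in the jaws and stopped at about 30° tilt, so I let it drop flat and gripped it again at the middle.
- **V rest:** I laid it in the rest and let go. Its centre measured (0.4336, 0.0041) m, within about 4 mm of my estimate of the rest. Its axis was within about 2° of square, with no force on the tool.
- **Bay:** I tipped the drum on the slotted bracket and pushed one stub under the roof against the spring. The force rose to about 7.7 N, which fits roughly 11 mm of travel. I then lowered the other stub into the slot and released it.
- **Keeper:** I swung it over until it hit a firm stop, with the fingertips 76 mm above the table. The push peaked at 39.5 N, close to the 40 N limit, though it was the fingertips pressing and not the gripper's body.

**Last checks**
- **Drum:** its outline matches the seated position to about 1 px, and it lies level to about 0.01 rad.
- **Grey drum:** its mark has not moved since the start.
- **Robot:** raised clear, tool force about 1 N or less.

**Less certain**
- **Position along the bay:** the networks' drum marks scattered by 1–5 px, and the drum appears to sit about 2 mm towards the spring from my estimate of the seat.
- **Keeper angle:** the pictures give it only to about 0.1 rad, so I relied on the firm stop.
- **Viewing limit:** I had used all 12 picture views, so these last checks were by numbers only.

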